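# Couple the painter's hand-rest bridge onto its ball and latch it

## Robot

A 7-joint arm with a two-finger parallel gripper is mounted at the origin on the work surface. World frame = base frame: x ahead of the robot, y to its left, z up, the work surface at z = 0. Lengths are in m, angles in degrees, forces in N, time in s.
With the tool pointing down it reaches from about 0.425 to 0.875 m from the base axis. Payload 4.7 kg.
Tool frame: the origin (TCP) lies on the front face of the gripper's body, between the roots of the fingers; the fingertips stand 70 mm ahead of it and the grasp point (between the pads) lies 51 mm ahead of it; z points along the fingers, y is the direction in which the jaws open and shut (so a half turn about z gives the same grasp; the last joint's range is limited). The gripper opens to 87 mm and grips with 3 to 60 N. Pads are 19 mm wide; open, the fingers measure 117 mm over their backs; the gripper's body (75 mm by 190 mm) begins 51 mm behind the grasp point.
Start: joints at [-71.557, 18.392, -4.016, 83.108, 1.295, 78.541, -3.26], TCP at [0.197, 0.619, 0.292] pointing down, gripper open.
Joint ranges: [-163.93, 163.93], [-17.29, 119.83], [-79.2, 71.16], [3.27, 140.29], [-89.18, 269.18], [5.43, 117.66], [-154.24, 154.24]. Speed limits (degrees/s): [147.25, 147.25, 180, 180, 180, 180, 180].

## Interface

Orientations are given as [roll, pitch, yaw] about the fixed x, y, z axes, in that order (R = Rz(yaw) Ry(pitch) Rx(roll)).
In Python, from cell import env gives the robot as it stands.
- The arm moves only by the tool drive_tool, never from a script. Its argument "commands" is a list of rows, each a list of 7 numbers: the shift along the tool's x, y, z in cm, then the turn, a rotation vector about the tool's x, y, z in degrees, then the opening, from 0 (shut) to 1 (fully open). In form: [[tx, ty, tz, rx, ry, rz, hand], ...]. A call has 1 to 20 rows; each row shifts and turns the commanded pose from where the row before left it, along the tool's axes as they then stand; what a row does not reach is not made up. A row lasts 1/12 s, in which the tool goes at most 41.7 mm and 7.16 degrees, less where a joint would pass 70% of its speed; a pose out of reach is approached as far as the arm can. A call is refused whole if a number of a shift passes 4.17 or a number of a turn 7.16, either way. A call with a gripper value outside its range is refused whole. The fingers move at their own pace and stop on an object; "force" is the grip in N (left out, the last holds). Time passes only in rows, so rows that do not move let the fingers close. It gives the time, the measured TCP pose, the force and the opening at its end, in the units of the state.
- env.get_obs(): the state, without advancing time (a new reading comes with each control period).
- env.read_camera(name): name is "scene" or "side" or "wrist"; returns a dict with "img" (420x560x3 uint8, blue, green, red), "mtx" (3x3 intrinsics, pixels), "pose" (4x4, takes a point from camera to world coordinates). Camera axes: x right, y down, z forward; pixel columns grow to the right and rows downward; lengths in m; the calibration is good to about 2 mm. A picture is of the moment at which its call begins. There is no depth.
- env.sign_off(): hands the job in, once; it reports no verdict.
The state is a dict: "time_s": time; "qpos": joint angles; "joint_velocities": joint speeds; "effort": joint torques, N m; "tool_pos": TCP position; "tool_rot": TCP orientation; "force": force on the tool from outside, world axes, zero at the start; "wrist_torque": the same for the moment, N m; "grip_width": finger opening in m.
Only numpy, scipy, OpenCV 4.12 (cv2) and the standard library are available. Lean on these libraries where they do the work, as an engineer would, in place of code of your own. Each camera call takes 0.05 s, during which the arm holds its last target.

## Task

Set the painter's hand-rest bridge over the wet painting: lower its socket onto the ball of the painting board, press gently until the ball is fully home, set its foot down softly on the ledge at the other side, and only then press the latch lever all the way down and let go. Do not press so hard that the ball sinks into its stem, do not touch the wet painting, and leave the bottle, jar, brush and tape where they are.

Things in the scene. Friction and masses are not known exactly. Their poses are not given: they have to be found in the camera images.
- bridge: Loose hand-rest bridge, 0.4 to 0.65 kg: pale wooden bar (22 mm wide, underside 18 and top 44 mm above the origin, from x = 24 to 229 mm) with an aluminium hitch socket at one end, a wooden T-foot at the other. Origin: on the socket's axis, level with its mouth and the foot's underside; it starts standing flat on the table. x along the bar to the foot, z up. Mass centre near x = 80 mm.
- ball_seat (a point): Where the ball's centre lies when fully home: on the socket's axis, 18 mm above the bridge's origin. Socket: outer radius 24 mm at the mouth, 20 mm above it, closed on top at 44 mm; bell mouth 20 mm in radius, narrowing over the lowest 9 mm to a bore 15.5 mm in radius (the ball's radius is 14 mm).
- grip (a point): Point in the middle of the bridge's bar, 68 mm along its x from the socket's axis and 32 mm above the origin: a good place to grip, across the 22 mm width. Nothing is within 25 mm of the bar's sides here.
- foot (a point): Underside of the bridge's T-foot, 220 mm along the bridge's x from the socket's axis, at the level of the bridge's origin. The foot is 64 mm wide across the bar, 20 mm along it.
- pad (a joint): Stiff friction pad in the socket, 0 when hanging down, where the ball's top meets it 26 mm above the mouth. The ball must push it up 6 mm (0.006 m) to its stop; then it is fully home, its centre 18 mm above the bridge's origin. Moving it takes about 7 N in all, the bridge's own weight included; it stays where it is pushed. At the stop the contact turns rigid.
- lever (a joint): Latch lever on the socket: steel strip 52 mm long with an end tab 26 x 14 mm. Hinge along the bridge's y, at x = -18 mm, 50 mm above the origin; it reaches towards the foot. At 0 it stands 0.95 rad above the bar's direction; it grows as pressed down, and at 0.95 lies parallel to the bar at its stop. Friction about 0.05 N m (1.2 N at the tab when low, 2 N when raised); stays where left.
- lever_tip (a point): Middle of the upper face of the lever's end tab, 45 mm from the hinge; press here. With the lever fully down it lies at bridge x = 27 mm, 53 mm above the origin.
- board: Fixed plywood painting board, 300 x 190 x 12 mm. Origin at the centre of its underside, on the table; x runs along its length from the ball post (x = -110 mm) to the ledge (x = 110 mm): a wooden strip 32 mm wide along x, 170 mm long along y, its top 18 mm above the board's upper face.
- post (a point): On the board's upper face, exactly below the ball's centre. The steel ball, radius 14 mm, sits on a 14 mm stem clamped at a height that varies and is not measured: ball centre 38 to 62 mm above this point. At the stem's foot a flange of radius 19 mm, 5 mm high, and a sleeve of radius 11 mm, 14 mm high.
- ledge (a point): Centre of the ledge's top. With the socket on the ball and the bar along the board's x, the bridge's foot comes down here. The seated socket's mouth is 2 to 26 mm higher than the ledge, so the bar ends sloping slightly down to the foot, turned about the ball. Set the foot down; a drop from height may strike the board too hard.
- painting: The wet painting, a white panel 140 (board's x) x 160 mm, 6 mm thick, lying on the board between post and ledge. Origin at the centre of its underside. It must not be touched.
- paint_bottle: White plastic bottle, 60 mm wide, 120 mm tall, standing. Bystander. Origin at the centre of its underside.
- water_jar: Glass jar, 68 mm wide, 85 mm tall, standing. Bystander. Origin at the centre of its underside.
- brush: Brush lying on the table, about 200 mm long. Bystander. Origin under its middle.
- tape_roll: Flat-lying paper tape roll, 90 mm wide, 24 mm high. Bystander. Origin at the centre of its underside.
- ball (a joint): Overload slip of the ball: how far (m) it has been pushed down into its stem. It reads 0 at the start whatever the stem's height. Pressed on with more than about 12 N (bridge's weight, pressing hand and lever together) the ball slips down, up to 8 mm, and does not come back; it must not sink by more than 2 mm.

How it is judged:
By the outcome, as a careful person would: the job done as asked, in the order asked, and still so for the second after the job is handed in, with the robot touching nothing.
It also fails if it takes over 67 s, if anything falls off the work surface, if the arm or the gripper's body presses on something with over 40 N, if the wrist force passes 120 N, or if a joint passes its speed limit or range.

## Working session

There is one attempt and no reset: what is moved stays moved. The work goes in short steps, Python scripts to look and compute and a tool call to move; the robot and the scene stay as the last step left them, time stands still between calls to the robot, and variables do not carry over. Pictures are saved under pics/ and viewed, and the job is handed in when it is done.

Besides the shell and the picture viewer there is one more tool, called after ">>>" as name(argument=value, ...), one argument or row to a line, values as JSON. drive_tool: Moves the arm, as the interface text tells. Its arguments: {"type":"object","properties":{"commands":{"type":"array"},"force":{"type":"number"}},"required":["commands"]}

```bash
ls; mkdir -p pics; python3 - <<'E'
from cell import env
import cv2
o=env.get_obs()
print({k:o[k] for k in o})
for n in ["scene","side","wrist"]:
    c=env.read_camera(n); cv2.imwrite(f"pics/{n}0.png",c["img"]); print(n,c["mtx"].tolist(),c["pose"].round(4).tolist())
E
```

```text
pics
{'time_s': 0.0, 'qpos': array([-71.55632656,  18.44047767,  -4.01682481,  83.17505057,
         1.29713553,  78.53931491,  -3.25983372]), 'joint_velocities': array([-0.00135124,  0.0485394 ,  0.0161063 ,  0.02209831, -0.05181248,
       -0.09547531, -0.1204109 ]), 'effort': array([ 8.58662133e-05, -4.91285169e+01, -4.03785193e-01, -3.12525630e+01,
       -6.39919331e-02,  4.35158762e-02,  1.69685436e-04]), 'tool_pos': array([0.19684139, 0.61904456, 0.29114419]), 'tool_rot': array([-1.79890523e+02,  7.34667431e-03,  1.62367907e+02]), 'force': array([ 0.98816483, -0.45908885, -0.02922482]), 'wrist_torque': array([ 0.02674554,  0.06582482, -0.00358109]), 'grip_width': 0.08706184218778841}
scene [[509.7208667621141, 0.0, 278.9796192375603], [0.0, 509.7208667621141, 208.58144998760187], [0.0, 0.0, 1.0]] [[0.5611, 0.553, -0.6159, 1.479], [0.8276, -0.3899, 0.4039, -0.553], [-0.0168, -0.7364, -0.6764, 1.0622], [0.0, 0.0, 0.0, 1.0]]
side [[528.0783582760799, 0.0, 269.02442421825884], [0.0, 528.0783582760799, 204.08122457765458], [0.0, 0.0, 1.0]] [[0.9969, -0.054, 0.0566, 0.499], [-0.0781, -0.6485, 0.7572, -1.1324], [-0.0042, -0.7593, -0.6508, 1.0868], [0.0, 0.0, 0.0, 1.0]]
wrist [[312.50289265743714, 0.0, 281.1681975744201], [0.0, 312.50289265743714, 204.10920547575878], [0.0, 0.0, 1.0]] [[0.3029, 0.9223, 0.2401, 0.1324], [0.953, -0.2927, -0.0779, 0.6399], [-0.0016, 0.2524, -0.9676, 0.3828], [0.0, 0.0, 0.0, 1.0]]
```

View pics/scene0.png

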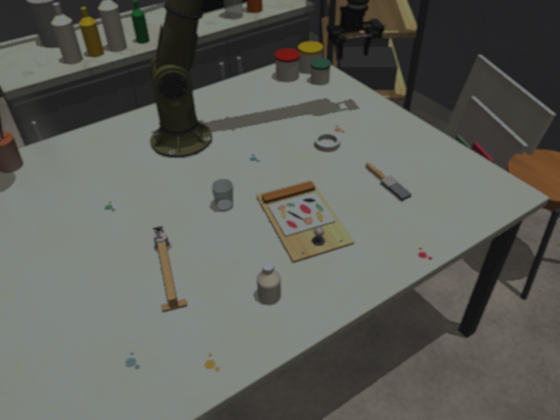

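View pics/side0.png

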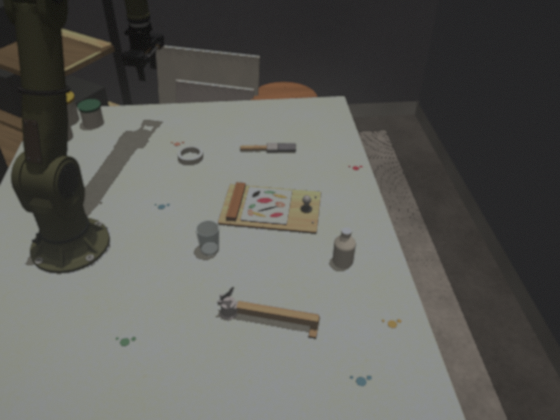

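View pics/wrist0.png

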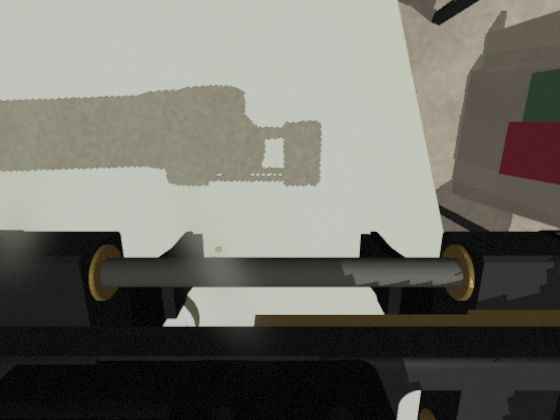

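The bridge lies at about (165,270) in the scene view, with its socket towards the upper left. The board is at about (304,220), ball at (319,235), ledge at (289,192). I'll enlarge both.

```bash
python3 - <<'E'
import cv2
def crop(n,x,y,w,h,s,o):
    i=cv2.imread(f"pics/{n}0.png")[y:y+h,x:x+w]; i=cv2.convertScaleAbs(i,alpha=1.4)
    cv2.imwrite(f"pics/{o}.png",cv2.resize(i,None,fx=s,fy=s,interpolation=cv2.INTER_CUBIC))
crop("scene",245,170,120,90,6,"sc_board")
crop("scene",120,220,120,90,6,"sc_bridge")
crop("side",210,170,130,95,6,"si_board")
crop("side",205,270,130,95,6,"si_bridge")
E
```

```text
(no output)
```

View pics/sc_board.png

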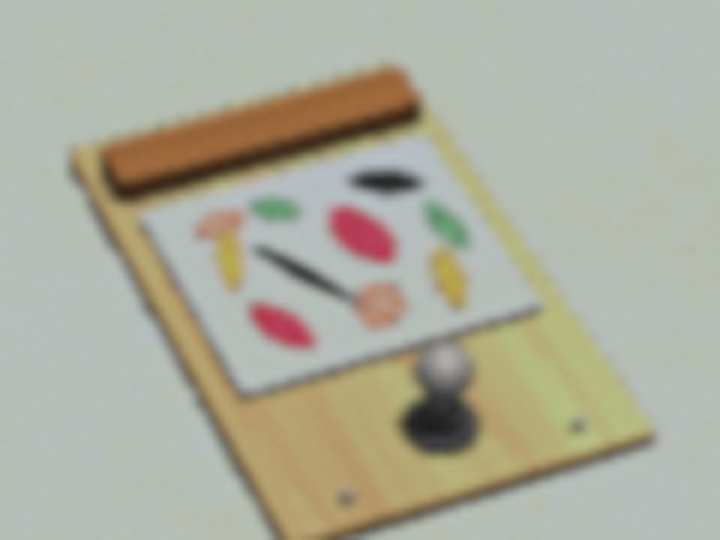

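View pics/sc_bridge.png

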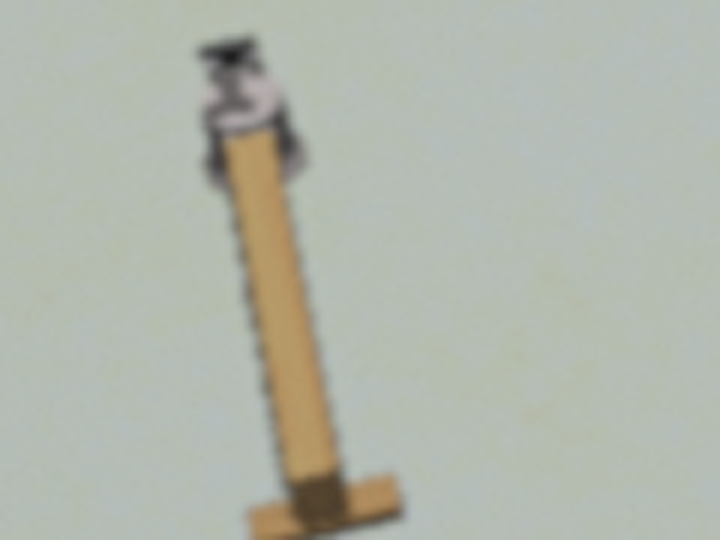

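View pics/si_board.png

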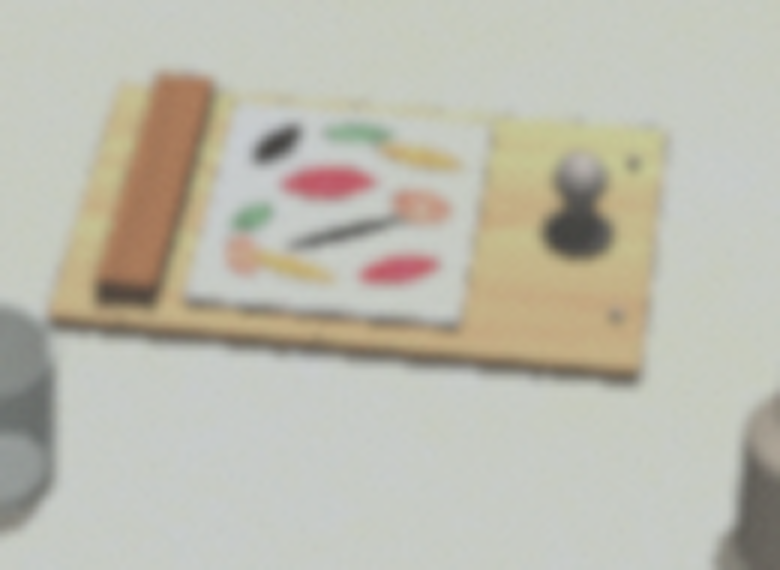

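View pics/si_bridge.png

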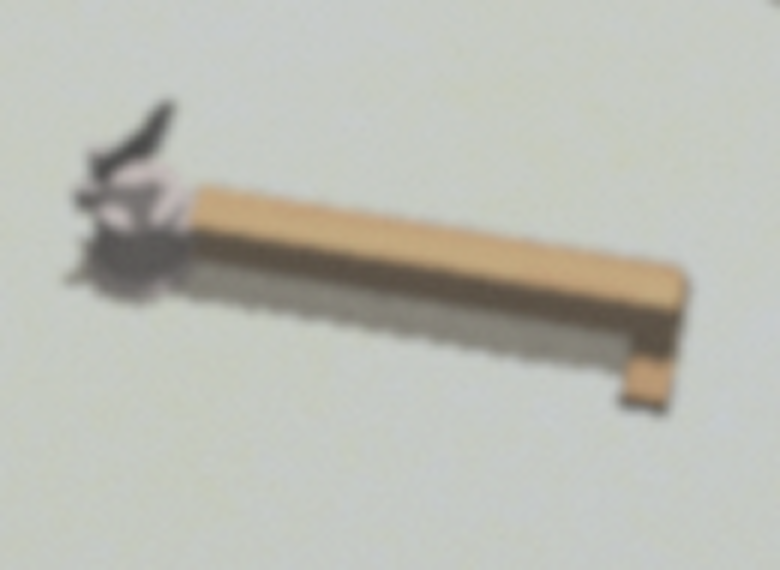

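```bash
cat > h.py <<'E'
import numpy as np, cv2
from scipy.optimize import least_squares
from scipy.spatial.transform import Rotation as R
def proj(c,P):
    T=np.linalg.inv(c["pose"]); P=np.atleast_2d(P); q=P@T[:3,:3].T+T[:3,3]
    q=q@c["mtx"].T; return q[:,:2]/q[:,2:]
def px(o,uv,s=6): return np.array(o)+(np.array(uv)+.5)/s-.5
E
cat > m1.py <<'E'
from h import *
from cell import env
S=env.read_camera("scene"); D=env.read_camera("side")
so,do=(245,170),(210,170)
b=[(S,so,[[(-150,-95,12),(655,436)],[(-150,95,12),(285,535)],[(150,95,12),(75,148)],
  [(-70,-80,18),(545,308)],[(-70,80,18),(243,393)],[(70,80,18),(143,212)],[(70,-80,18),(430,133)]]),
 (D,do,[[(-150,-95,12),(668,128)],[(-150,95,12),(640,368)],[(150,95,12),(52,316)],[(150,-95,12),(122,85)],
  [(-70,-80,18),(492,125)],[(-70,80,18),(462,323)],[(70,80,18),(185,300)],[(70,-80,18),(232,100)]])]
def place(p,L): 
    return R.from_euler('z',p[2]).apply(np.array(L)/1000.)+[p[0],p[1],0]
def res(p,b,flat=True):
    r=[]
    for c,o,l in b:
        L=[a for a,_ in l]; U=px(o,[u for _,u in l]); r.append(proj(c,place(p,L))-U)
    return np.vstack(r)
def fit(b,p0):
    s=least_squares(lambda p:res(p,b).ravel(),p0,loss='soft_l1'); print(s.x.round(4),np.degrees(s.x[2]).round(2)); print(res(s.x,b).round(1).tolist()); return s.x
# separate painting local offset could exist: fit board only and painting only
pb=fit([(c,o,[t for t in l if t[0][2]==12]) for c,o,l in b],[.7,.3,3.1])
pp=fit([(c,o,[t for t in l if t[0][2]==18]) for c,o,l in b],[.7,.3,3.1])
# ball triangulation
f=lambda X:np.concatenate([(proj(S,X)-px(so,[(445,367)])).ravel(),(proj(D,X)-px(do,[(581,175)])).ravel()])
s=least_squares(f,[.75,.3,.06]);print("ball",s.x,s.fun, "post pred",place(pb,[(-110,0,12)]))
bb=[(S,(120,220),[[(229,11,44),(340,470)],[(229,-11,44),(288,472)],[(24,-11,44),(225,138)],[(24,11,44),(275,131)]]),
 (D,(205,270),[[(229,11,44),(688,265)],[(229,-11,44),(682,308)],[(24,11,44),(200,187)],[(24,-11,44),(190,230)]])]
pr=fit(bb,[.5,.0,-.1]); print("grip",place(pr,[(68,0,32)]))
E
python3 m1.py
```

```text
[0.5963 0.1102 2.9138] 166.95
[[0.8, 0.4], [0.2, 2.8], [-0.8, 0.6], [-0.0, 0.1], [-0.2, 0.4], [-1.6, -0.9], [-0.4, -1.1]]
[0.5838 0.1133 2.9234] 167.5
[[0.2, 0.2], [0.2, 1.0], [-0.4, 0.8], [-0.5, 0.7], [-0.1, -0.8], [-0.8, -0.3], [-0.8, -0.7], [0.3, -0.3]]
ball [0.70324235 0.0855181  0.05574886] [-0.1884428   0.56940139 -0.26971676 -0.59783346] post pred [[0.70345892 0.08536133 0.012     ]]
[ 0.4565 -0.2839 -0.2911] -16.68
[[0.3, 0.7], [0.1, 2.6], [-0.2, 1.2], [-0.6, 0.5], [-0.3, -0.1], [-0.6, -0.0], [-0.2, -0.9], [-0.8, -1.2]]
grip [[ 0.52164792 -0.30342319  0.032     ]]
```

```bash
cat >> h.py <<'E'
def ray(c,uv,z):
    d=np.linalg.inv(c["mtx"])@[uv[0],uv[1],1]; d=c["pose"][:3,:3]@d; o=c["pose"][:3,3]
    return o+d*(z-o[2])/d[2]
def plan(tgt,rpy,N,hand,force=None,ramp=True):
    """rows from measured pose to target, min-jerk-ish; rpy deg, continuous rotation by rotvec of relative (yaw handled via dyaw)"""
    pass
def rows(p0,R0,p1,rotvec_tool,N,hand,nd=2,prof=None):
    """go p0->p1 world straight while turning by constant tool rotvec (deg) total; trapezoid speed"""
    k=np.arange(1,N+1)
    w=np.minimum(1,np.minimum(k,N+1-k)/min(4,(N+1)/2)); w=w/w.sum()
    Rc=R0; p=np.array(p0,float); out=[]; dp=np.array(p1)-p0; cum=np.cumsum(w)
    for i in range(N):
        want=p0+dp*cum[i]; t=np.round(Rc.inv().apply(want-p)*100,nd); r=np.round(np.array(rotvec_tool)*w[i],1)
        if i==N-1: r=np.round(np.array(rotvec_tool)-sum(np.array(o[3:6]) for o in out),1)
        p=p+Rc.apply(t/100); Rc=Rc*R.from_rotvec(r,degrees=True)
        out.append([*map(float,t),*map(float,r),hand])
    return out,p,Rc
def show(o): print("["+",".join("["+",".join(f"{v:g}" for v in r)+"]" for r in o)+"]", "max",np.abs(np.array(o)).max(0))
def state(env):
    o=env.get_obs(); return o["tool_pos"],R.from_euler('xyz',o["tool_rot"],degrees=True),o
E
python3 - <<'E'
from h import *
from cell import env
S=env.read_camera("scene");D=env.read_camera("side")
print("bottle",ray(S,(268,298),0),ray(D,(344,262),0)); print("jar",ray(S,(224,206),0),ray(D,(208,247),0)); 
print("tape",ray(S,(327,143),.0)); print("brush",ray(S,(388,182),.0))
p,r,o=state(env)
a,p1,r1=rows(p,r,np.array([.50,.30,.29]),[0,0,60],12,1); show(a)
b,p2,r2=rows(p1,r1,np.array([.5216,-.3034,.25]),[0,0,119],18,1); show(b); print(p2,r2.as_euler('xyz',degrees=True))
E
```

```text
bottle [ 0.7785275  -0.13391131  0.        ] [ 0.78336194 -0.13386351  0.        ]
jar [ 0.40350406 -0.05166844  0.        ] [ 0.40282228 -0.04328912  0.        ]
tape [0.32396324 0.41596871 0.        ]
brush [0.61024101 0.44242135 0.        ]
[[-1.07,-0.59,0.01,0,0,1.7,1],[-2.18,-1.12,0.01,0,0,3.3,1],[-3.35,-1.48,0.02,0,0,5,1],[-4.63,-1.58,0.02,0,0,6.7,1],[-4.78,-1.03,0.02,0,0,6.7,1],[-4.88,-0.47,0.03,0,0,6.7,1],[-4.89,0.11,0.02,0,0,6.7,1],[-4.84,0.67,0.02,0,0,6.7,1],[-4.74,1.24,0.03,0,0,6.7,1],[-3.41,1.33,0.01,0,0,5,1],[-2.2,1.09,0.02,0,0,3.3,1],[-1.06,0.6,0,0,0,1.5,1]] max [4.89 1.58 0.03 0.   0.   6.7  1.  ]
[[-0.99,-0.18,0.07,0,0,2,1],[-1.99,-0.29,0.13,0,0,4,1],[-3.01,-0.23,0.2,0,0,6,1],[-4.02,0.12,0.27,0,0,7.9,1],[-3.97,0.67,0.27,0,0,7.9,1],[-3.84,1.21,0.27,0,0,7.9,1],[-3.64,1.73,0.27,0,0,7.9,1],[-3.36,2.21,0.26,0,0,7.9,1],[-3.03,2.65,0.27,0,0,7.9,1],[-2.64,3.04,0.27,0,0,7.9,1],[-2.19,3.37,0.27,0,0,7.9,1],[-1.71,3.65,0.27,0,0,7.9,1],[-1.19,3.84,0.27,0,0,7.9,1],[-0.65,3.98,0.26,0,0,7.9,1],[-0.1,4.02,0.27,0,0,7.9,1],[0.34,3,0.2,0,0,6,1],[0.43,1.96,0.14,0,0,4,1],[0.29,0.97,0.06,0,0,2.2,1]] max [4.02 4.02 0.27 0.   0.   7.9  1.  ]
[ 0.52159551 -0.3034034   0.25004386] [ 1.79978396e+02 -3.44135135e-03 -1.66356730e+01]
```

```bash
python3 - <<'E'
from h import *
from cell import env
p,r,o=state(env)
a,p1,r1=rows(p,r,np.array([.50,.30,.28]),[0,0,70],16,1,1); show(a)
b,p2,r2=rows(p1,r1,np.array([.5216,-.3034,.22]),[0,0,109],20,1,1); show(b); print(p2,r2.as_euler('xyz',degrees=True))
E
```

```text
[[-0.7,-0.4,0,0,0,1.3,1],[-1.5,-0.8,0.1,0,0,2.7,1],[-2.3,-1.1,0,0,0,4,1],[-3.2,-1.2,0.1,0,0,5.4,1],[-3.3,-0.9,0.1,0,0,5.4,1],[-3.3,-0.6,0.1,0,0,5.4,1],[-3.4,-0.2,0.1,0,0,5.4,1],[-3.4,0,0.1,0,0,5.4,1],[-3.3,0.4,0.1,0,0,5.4,1],[-3.4,0.6,0.1,0,0,5.4,1],[-3.2,1,0.1,0,0,5.4,1],[-3.1,1.3,0.1,0,0,5.4,1],[-3,1.6,0.1,0,0,5.4,1],[-2.1,1.4,0,0,0,4,1],[-1.4,1,0.1,0,0,2.7,1],[-0.6,0.5,0,0,0,1.3,1]] max [3.4 1.6 0.1 0.  0.  5.4 1. ]
[[-0.9,-0,0.1,0,0,1.6,1],[-1.8,0,0.2,0,0,3.2,1],[-2.6,0.2,0.2,0,0,4.8,1],[-3.5,0.6,0.4,0,0,6.4,1],[-3.4,1,0.3,0,0,6.4,1],[-3.3,1.3,0.4,0,0,6.4,1],[-3.2,1.7,0.4,0,0,6.4,1],[-2.9,2.1,0.3,0,0,6.4,1],[-2.6,2.3,0.4,0,0,6.4,1],[-2.4,2.6,0.3,0,0,6.4,1],[-2.1,2.9,0.4,0,0,6.4,1],[-1.7,3.1,0.3,0,0,6.4,1],[-1.4,3.3,0.4,0,0,6.4,1],[-1.1,3.4,0.3,0,0,6.4,1],[-0.6,3.5,0.4,0,0,6.4,1],[-0.2,3.5,0.3,0,0,6.4,1],[0.1,3.6,0.4,0,0,6.4,1],[0.4,2.6,0.3,0,0,4.8,1],[0.5,1.7,0.1,0,0,3.2,1],[0.2,0.9,0.1,0,0,1.8,1]] max [3.5 3.6 0.4 0.  0.  6.4 1. ]
[ 0.5213256  -0.30335937  0.22034386] [ 1.79978396e+02 -3.44135135e-03 -1.66356730e+01]
```

>>> drive_tool(
  commands=[
    [-0.7,-0.4,0,0,0,1.3,1],
    [-1.5,-0.8,0.1,0,0,2.7,1],
    [-2.3,-1.1,0,0,0,4,1],
    [-3.2,-1.2,0.1,0,0,5.4,1],
    [-3.3,-0.9,0.1,0,0,5.4,1],
    [-3.3,-0.6,0.1,0,0,5.4,1],
    [-3.4,-0.2,0.1,0,0,5.4,1],
    [-3.4,0,0.1,0,0,5.4,1],
    [-3.3,0.4,0.1,0,0,5.4,1],
    [-3.4,0.6,0.1,0,0,5.4,1],
    [-3.2,1,0.1,0,0,5.4,1],
    [-3.1,1.3,0.1,0,0,5.4,1],
    [-3,1.6,0.1,0,0,5.4,1],
    [-2.1,1.4,0,0,0,4,1],
    [-1.4,1,0.1,0,0,2.7,1],
    [-0.6,0.5,0,0,0,1.3,1],
  ],
)

```text
time_s: 1.68
tool_pos: [0.5015, 0.2971, 0.2803]
tool_rot: [180.0, 0.0, 91.9]
force: [-0.7, 0.0, 0.2]
grip_width: 0.0871
```

>>> drive_tool(
  commands=[
    [-0.9,0,0.1,0,0,1.6,1],
    [-1.8,0,0.2,0,0,3.2,1],
    [-2.6,0.2,0.2,0,0,4.8,1],
    [-3.5,0.6,0.4,0,0,6.4,1],
    [-3.4,1,0.3,0,0,6.4,1],
    [-3.3,1.3,0.4,0,0,6.4,1],
    [-3.2,1.7,0.4,0,0,6.4,1],
    [-2.9,2.1,0.3,0,0,6.4,1],
    [-2.6,2.3,0.4,0,0,6.4,1],
    [-2.4,2.6,0.3,0,0,6.4,1],
    [-2.1,2.9,0.4,0,0,6.4,1],
    [-1.7,3.1,0.3,0,0,6.4,1],
    [-1.4,3.3,0.4,0,0,6.4,1],
    [-1.1,3.4,0.3,0,0,6.4,1],
    [-0.6,3.5,0.4,0,0,6.4,1],
    [-0.2,3.5,0.3,0,0,6.4,1],
    [0.1,3.6,0.4,0,0,6.4,1],
    [0.4,2.6,0.3,0,0,4.8,1],
    [0.5,1.7,0.1,0,0,3.2,1],
    [0.2,0.9,0.1,0,0,1.8,1],
  ],
)

```text
time_s: 3.35
tool_pos: [0.5214, -0.3042, 0.2197]
tool_rot: [180.0, 0.0, -16.8]
force: [0.3, 0.4, -0.0]
grip_width: 0.0871
```

```bash
python3 - <<'E'
from h import *
from cell import env
W=env.read_camera("wrist"); cv2.imwrite("pics/w1.png",cv2.convertScaleAbs(W["img"],alpha=1.3)); print(W["pose"].round(4).tolist())
pr=[0.4565,-0.2839,-0.2911]
L=np.array([(229,11,44),(229,-11,44),(120,11,44),(120,-11,44),(210,32,0),(230,32,0)])/1000
print(proj(W,R.from_euler('z',pr[2]).apply(L)+[pr[0],pr[1],0]).round(1).tolist())
E
```

```text
[[-0.2893, -0.9263, -0.2416, 0.588], [-0.9573, 0.2799, 0.0728, -0.3241], [0.0002, 0.2524, -0.9676, 0.3112], [0.0, 0.0, 0.0, 1.0]]
[[265.2, -2.8], [294.4, -2.9], [267.2, 144.1], [293.3, 144.1], [244.7, 39.9], [244.0, 15.2]]
```

View pics/w1.png

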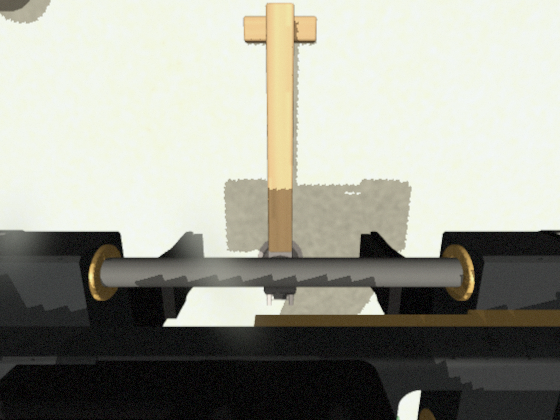

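```bash
python3 - <<'E'
import cv2
i=cv2.imread("pics/w1.png")
cv2.imwrite("pics/w1a.png",cv2.resize(i[0:60,230:330],None,fx=7,fy=7,interpolation=cv2.INTER_CUBIC))
cv2.imwrite("pics/w1b.png",cv2.resize(i[180:310,220:340],None,fx=4,fy=4,interpolation=cv2.INTER_CUBIC))
E
```

```text
(no output)
```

View pics/w1a.png

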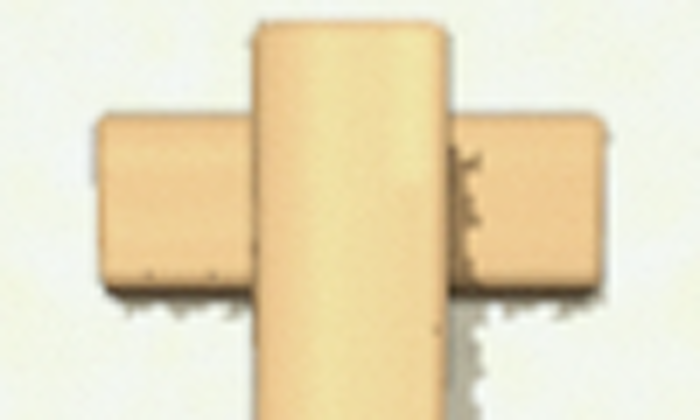

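View pics/w1b.png

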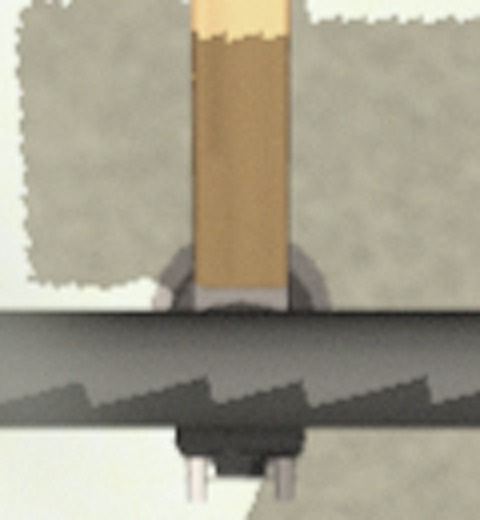

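```bash
cat > m2.py <<'E'
from h import *
from cell import env
W=env.read_camera("wrist")
L=np.array([(229,11,44),(229,-11,44),(24,11,44),(24,-11,44),(210,32,0),(210,-32,0)])/1000
U=np.array([(265.7,2.7),(293.7,2.7),(268.6,251.7),(292,251.7),(245.4,42),(315.2,42)])
f=lambda p:(proj(W,R.from_euler('z',p[2]).apply(L)+[p[0],p[1],0])-U).ravel()
s=least_squares(f,[.4565,-.2839,-.2911]); print(s.x,np.degrees(s.x[2]),s.fun.round(1))
p=s.x; print("grip",R.from_euler('z',p[2]).apply([.068,0,.032])+[p[0],p[1],0])
E
python3 m2.py
```

```text
[ 0.45354112 -0.28369881 -0.29374803] -16.83052239403809 [-0.4 -1.6  0.7 -1.6 -0.2  1.2  0.3  1.2 -0.6  1.   0.1  1. ]
grip [ 0.51862837 -0.30338764  0.032     ]
```

>>> drive_tool(
  commands=[
    [-0.5,0,1,0,0,0,1],
    [0,0,2,0,0,0,1],
    [0,0,2.5,0,0,0,1],
    [0,0,2.5,0,0,0,1],
    [0,0,2,0,0,0,1],
    [0,0,1.5,0,0,0,1],
    [0,0,1,0,0,0,1],
    [0,0,0.6,0,0,0,1],
    [0,0,0.5,0,0,0,1],
    [0,0,0,0,0,0,1],
    [0,0,0,0,0,0,0],
    [0,0,0,0,0,0,0],
    [0,0,0,0,0,0,0],
    [0,0,0,0,0,0,0],
    [0,0,0,0,0,0,0],
    [0,0,0,0,0,0,0],
    [0,0,0,0,0,0,0],
    [0,0,0,0,0,0,0],
  ],
  force=60,
)

```text
time_s: 4.95
tool_pos: [0.5166, -0.3018, 0.0843]
tool_rot: [-180.0, -0.0, -16.6]
force: [-0.2, 0.7, -0.3]
grip_width: 0.0416
```

>>> drive_tool(
  commands=[
    [0,0,0,0,0,0,0],
    [0,0,0,0,0,0,0],
    [0,0,0,0,0,0,0],
    [0,0,0,0,0,0,0],
    [0,0,0,0,0,0,0],
    [0,0,0,0,0,0,0],
    [0,0,-0.3,0,0,0,0],
    [0,0,-0.7,0,0,0,0],
    [0,0,-1.2,0,0,0,0],
    [0,0,-1.6,0,0,0,0],
    [0,0,-2,0,0,0,0],
    [0,0,-2,0,0,0,0],
    [0,0,-2,0,0,0,0],
    [0,0,-2,0,0,0,0],
    [0,0,-2,0,0,0,0],
    [0,0,-2,0,0,0,0],
    [0,0,-1.6,0,0,0,0],
    [0,0,-1,0,0,0,0],
    [0,0,-0.5,0,0,0,0],
    [0,0,0,0,0,0,0],
  ],
)

```text
time_s: 6.62
tool_pos: [0.5168, -0.3021, 0.2744]
tool_rot: [-180.0, -0.1, -16.6]
force: [-0.1, -0.1, -4.5]
grip_width: 0.0216
```

```bash
python3 - <<'E'
from h import *
from cell import env
p,r,o=state(env)
a,p1,r1=rows(p,r,np.array([.58,-.10,.274]),[0,0,-91.8],19,0,1); show(a)
b,p2,r2=rows(p1,r1,np.array([.6398,.0999,.21]),[0,0,-92],19,0,1); show(b); print(p2,r2.as_euler('xyz',degrees=True))
E
```

```text
[[0,-0.3,0,0,0,-1.4,0],[0,-0.7,0,0,0,-2.9,0],[0.1,-1,0,0,0,-4.3,0],[0.2,-1.3,0,0,0,-5.7,0],[0.4,-1.3,0,0,0,-5.7,0],[0.4,-1.2,0,0,0,-5.7,0],[0.6,-1.2,0,0,0,-5.7,0],[0.7,-1.1,0,0,0,-5.7,0],[0.8,-1,0,0,0,-5.7,0],[1,-1,0,0,0,-5.7,0],[1,-0.9,0,0,0,-5.7,0],[1,-0.7,0,0,0,-5.7,0],[1.2,-0.7,0,0,0,-5.7,0],[1.2,-0.5,0,0,0,-5.7,0],[1.3,-0.4,0,0,0,-5.7,0],[1.3,-0.3,0,0,0,-5.7,0],[0.9,-0.1,0,0,0,-4.3,0],[0.7,-0,0,0,0,-2.9,0],[0.3,-0,0,0,0,-1.9,0]] max [1.3 1.3 0.  0.  0.  5.7 0. ]
[[0.3,0,0.1,0,0,-1.4,0],[0.7,0,0.2,0,0,-2.9,0],[1,0.1,0.3,0,0,-4.3,0],[1.2,0.3,0.4,0,0,-5.8,0],[1.3,0.3,0.4,0,0,-5.8,0],[1.2,0.5,0.4,0,0,-5.8,0],[1.2,0.6,0.4,0,0,-5.8,0],[1,0.7,0.4,0,0,-5.8,0],[1,0.9,0.4,0,0,-5.8,0],[1,0.9,0.4,0,0,-5.8,0],[0.8,1,0.4,0,0,-5.8,0],[0.7,1.1,0.4,0,0,-5.8,0],[0.6,1.2,0.4,0,0,-5.8,0],[0.5,1.2,0.4,0,0,-5.8,0],[0.4,1.2,0.4,0,0,-5.8,0],[0.2,1.3,0.4,0,0,-5.8,0],[0.1,1,0.3,0,0,-4.3,0],[-0,0.7,0.3,0,0,-2.9,0],[-0.1,0.3,0.1,0,0,-0.8,0]] max [1.3 1.3 0.4 0.  0.  5.8 0. ]
[0.64030892 0.10003925 0.20952481] [1.79993481e+02 1.07398276e-01 1.67154265e+02]
```

>>> drive_tool(
  commands=[
    [0,-0.3,0,0,0,-1.4,0],
    [0,-0.7,0,0,0,-2.9,0],
    [0.1,-1,0,0,0,-4.3,0],
    [0.2,-1.3,0,0,0,-5.7,0],
    [0.4,-1.3,0,0,0,-5.7,0],
    [0.4,-1.2,0,0,0,-5.7,0],
    [0.6,-1.2,0,0,0,-5.7,0],
    [0.7,-1.1,0,0,0,-5.7,0],
    [0.8,-1,0,0,0,-5.7,0],
    [1,-1,0,0,0,-5.7,0],
    [1,-0.9,0,0,0,-5.7,0],
    [1,-0.7,0,0,0,-5.7,0],
    [1.2,-0.7,0,0,0,-5.7,0],
    [1.2,-0.5,0,0,0,-5.7,0],
    [1.3,-0.4,0,0,0,-5.7,0],
    [1.3,-0.3,0,0,0,-5.7,0],
    [0.9,-0.1,0,0,0,-4.3,0],
    [0.7,0,0,0,0,-2.9,0],
    [0.3,0,0,0,0,-1.9,0],
  ],
)

```text
time_s: 8.2
tool_pos: [0.5798, -0.0981, 0.2714]
tool_rot: [-179.8, -0.0, 75.5]
force: [-0.6, 0.5, -4.5]
grip_width: 0.0213
```

>>> drive_tool(
  commands=[
    [0.3,0,0.1,0,0,-1.4,0],
    [0.7,0,0.2,0,0,-2.9,0],
    [1,0.1,0.3,0,0,-4.3,0],
    [1.2,0.3,0.4,0,0,-5.8,0],
    [1.3,0.3,0.4,0,0,-5.8,0],
    [1.2,0.5,0.4,0,0,-5.8,0],
    [1.2,0.6,0.4,0,0,-5.8,0],
    [1,0.7,0.4,0,0,-5.8,0],
    [1,0.9,0.4,0,0,-5.8,0],
    [1,0.9,0.4,0,0,-5.8,0],
    [0.8,1,0.4,0,0,-5.8,0],
    [0.7,1.1,0.4,0,0,-5.8,0],
    [0.6,1.2,0.4,0,0,-5.8,0],
    [0.5,1.2,0.4,0,0,-5.8,0],
    [0.4,1.2,0.4,0,0,-5.8,0],
    [0.2,1.3,0.4,0,0,-5.8,0],
    [0.1,1,0.3,0,0,-4.3,0],
    [0,0.7,0.3,0,0,-2.9,0],
    [-0.1,0.3,0.1,0,0,-0.8,0],
    [0,0,0,0,0,0,0],
  ],
)

```text
time_s: 9.87
tool_pos: [0.6394, 0.1011, 0.2067]
tool_rot: [-180.0, -0.1, 167.2]
force: [-0.7, 0.8, -4.3]
grip_width: 0.0216
```

```bash
python3 - <<'E'
from h import *
from cell import env
for n in ["scene","side","wrist"]:
    c=env.read_camera(n); cv2.imwrite(f"pics/{n}2.png",c["img"])
i=cv2.convertScaleAbs(cv2.imread("pics/scene2.png")[130:260,235:375],alpha=1.4); a=cv2.resize(i,None,fx=5,fy=4.6,interpolation=cv2.INTER_CUBIC); cv2.imwrite("pics/sc2.png",cv2.resize(i,None,fx=5,fy=4.6,interpolation=cv2.INTER_CUBIC))
i=cv2.convertScaleAbs(cv2.imread("pics/side2.png")[110:245,200:340],alpha=1.4);cv2.imwrite("pics/si2.png",cv2.resize(i,None,fx=4.4,fy=4.4,interpolation=cv2.INTER_CUBIC))
f=[]
for k in range(6):
    o=env.get_obs(); f.append(np.r_[o["force"],o["wrist_torque"]]); env.read_camera("wrist")
print(np.array(f).round(2),o["tool_pos"],o["tool_rot"],o["time_s"],o["qpos"])
E
```

```text
[[-0.22  0.73 -4.11 -0.   -0.02  0.03]
 [-0.17  0.2  -3.69  0.02 -0.02  0.01]
 [ 0.61 -0.41 -3.44  0.02  0.02  0.  ]
 [-0.02  0.79 -4.13  0.02 -0.04 -0.03]
 [-0.48 -0.07 -4.44  0.01  0.03  0.06]
 [ 0.3  -0.2  -3.88  0.03 -0.02 -0.  ]] [0.63996329 0.09987463 0.20854193] [1.79993718e+02 2.12141625e-02 1.67113426e+02] 10.2667 [-22.49431342  21.06227555  14.2522476   90.08762401  -5.41766555
  69.50602615  69.85412484]
```

View pics/sc2.png

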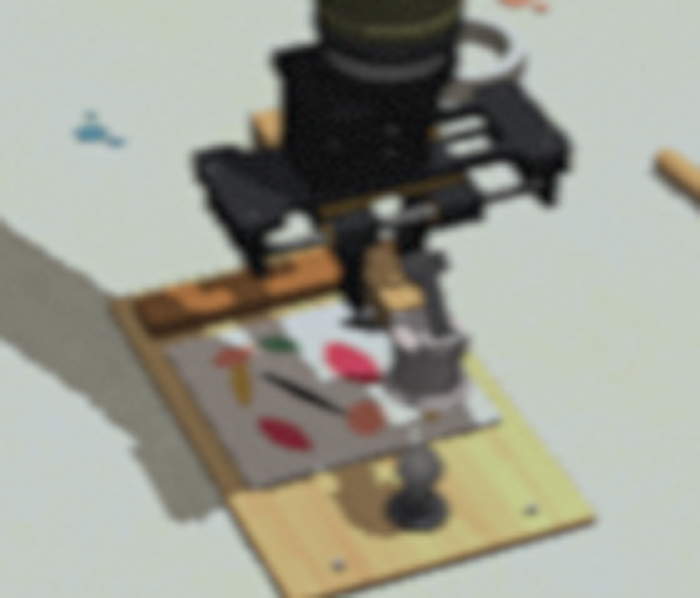

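View pics/si2.png

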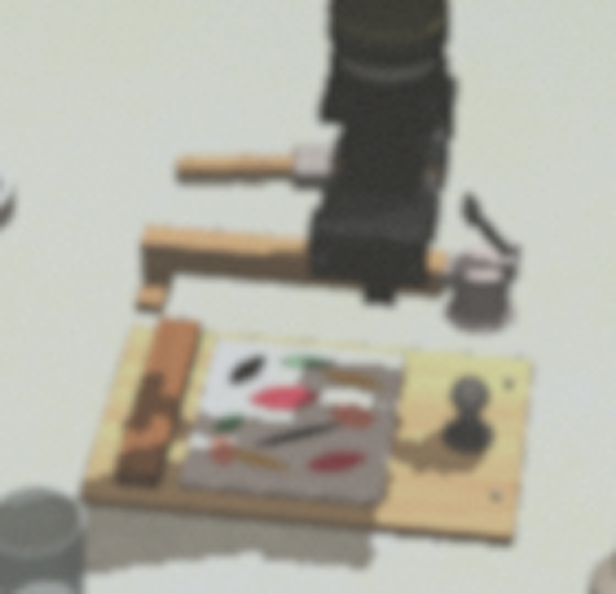

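View pics/wrist2.png

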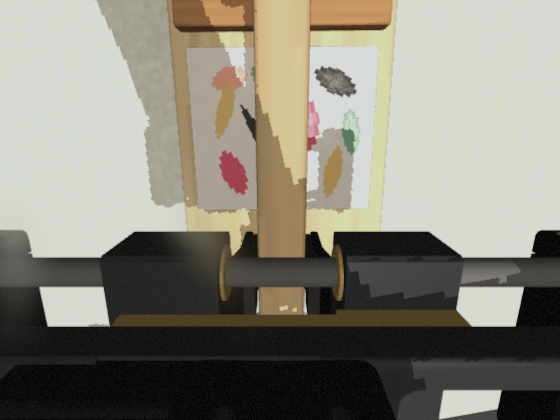

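```bash
python3 - <<'E'
from h import *
from cell import env
p,r,o=state(env)
org=p+r.apply([-.065,0,.084])
print(org)
ball=np.array([.7032,.0855,.0557])
t=np.linspace(0,2*np.pi,60)
for n,(x,y,w,h) in {"scene":(290,180,70,70),"side":(275,145,70,70)}.items():
    c=env.read_camera(n); s=10
    i=cv2.resize(cv2.convertScaleAbs(cv2.imread(f"pics/{n}2.png")[y:y+h,x:x+w],alpha=1.6),None,fx=s,fy=s,interpolation=cv2.INTER_CUBIC)
    def dr(P,col):
        q=(proj(c,P)-[x,y]+.5)*s-.5
        cv2.polylines(i,[q.astype(int)],False,col,1)
    ring=lambda z,rr: org+r.apply(np.c_[rr*np.cos(t),rr*np.sin(t),0*t-z])
    dr(ring(0,.024),(0,0,255)); dr(ring(.044,.020),(0,255,0))
    # ball silhouette
    vd=ball-c["pose"][:3,3]; vd/=np.linalg.norm(vd); a=np.cross(vd,[0,0,1]);a/=np.linalg.norm(a); b=np.cross(vd,a)
    dr(ball+.014*(np.outer(np.cos(t),a)+np.outer(np.sin(t),b)),(255,0,0))
    for yy in(-.011,.011): dr(org+r.apply([[.024,yy,-.044],[.229,yy,-.044]]),(255,255,0))
    post=ball.copy();post[2]=.012; dr(post+np.c_[.019*np.cos(t),.019*np.sin(t),0*t+.005],(255,0,255))
    cv2.imwrite(f"pics/ov_{n}2.png",i[:600,:])
E
```

```text
[0.70334714 0.08556947 0.12452307]
```

View pics/ov_scene2.png

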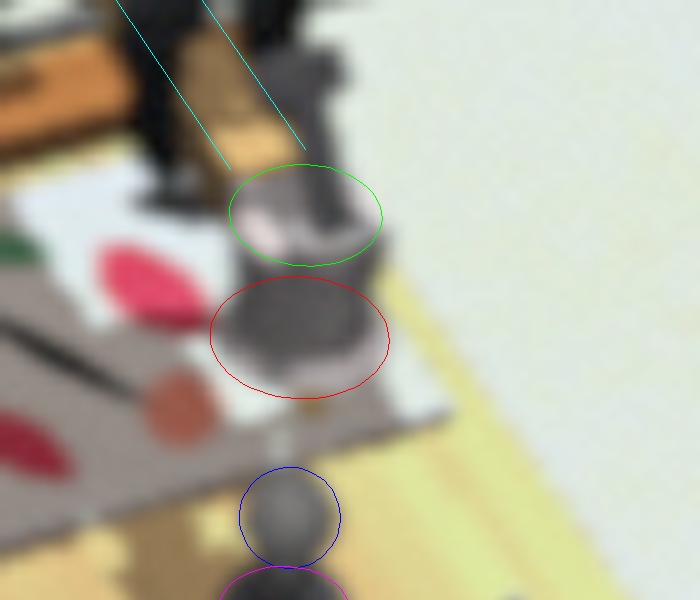

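View pics/ov_side2.png

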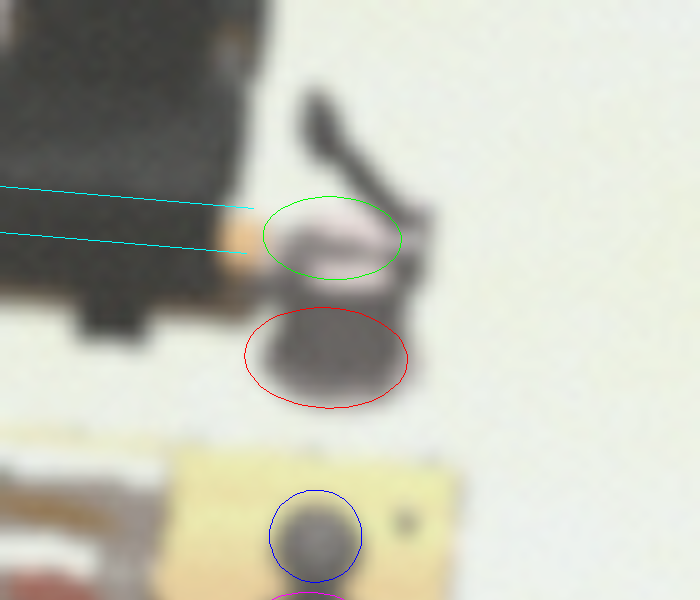

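>>> drive_tool(
  commands=[
    [0,0,0.2,0,1,0,0],
    [-0.03,0,0.6,0,1,0,0],
    [-0.04,0,1,0,0,0,0],
    [-0.04,0,1,0,0,0,0],
    [-0.03,0,0.9,0,0,0,0],
    [-0.02,0,0.5,0,0,0,0],
    [0,0,0.2,0,0,0,0],
    [0,0,0,0,0,0,0],
  ],
)

```text
time_s: 11.08
tool_pos: [0.6396, 0.1003, 0.1632]
tool_rot: [-180.0, -2.1, 167.2]
force: [0.0, -0.1, -3.9]
grip_width: 0.0219
```

```bash
cat > ov.py <<'E'
import sys
from h import *
from cell import env
tag=sys.argv[1]; bz=float(sys.argv[2]) if len(sys.argv)>2 else .0555
p,r,o=state(env); org=p+r.apply([-.067,0,.084]); print("org",org,"tcp",p,o["tool_rot"],o["force"],o["wrist_torque"],o["time_s"])
ball=np.array([.7032,.0855,bz]); t=np.linspace(0,2*np.pi,60); ims=[]
for n,(x,y,w,h) in {"scene":(285,185,80,80),"side":(275,155,80,80)}.items():
    c=env.read_camera(n); s=9
    i=cv2.resize(cv2.convertScaleAbs(c["img"][y:y+h,x:x+w],alpha=1.6),None,fx=s,fy=s,interpolation=cv2.INTER_CUBIC)
    raw=i.copy()
    def dr(P,col): cv2.polylines(i,[((proj(c,P)-[x,y]+.5)*s-.5).astype(int)],False,col,1)
    ring=lambda z,rr: org+r.apply(np.c_[rr*np.cos(t),rr*np.sin(t),0*t-z])
    dr(ring(0,.024),(0,0,255)); dr(ring(.044,.020),(0,255,0))
    vd=ball-c["pose"][:3,3]; vd/=np.linalg.norm(vd); a=np.cross(vd,[0,0,1]);a/=np.linalg.norm(a); b=np.cross(vd,a)
    dr(ball+.014*(np.outer(np.cos(t),a)+np.outer(np.sin(t),b)),(255,0,0))
    ims.append(i)
cv2.imwrite(f"pics/ov_{tag}.png",cv2.resize(np.hstack(ims),(800,400)))
E
python3 ov.py a3
```

```text
org [0.70193459 0.08609527 0.07678621] tcp [0.63964399 0.10033932 0.16316901] [-179.9609265    -2.08574495  167.17094185] [ 0.01959489 -0.14823114 -3.85402862] [-0.01436765 -0.09335993  0.02264032] 11.0833
```

View pics/ov_a3.png

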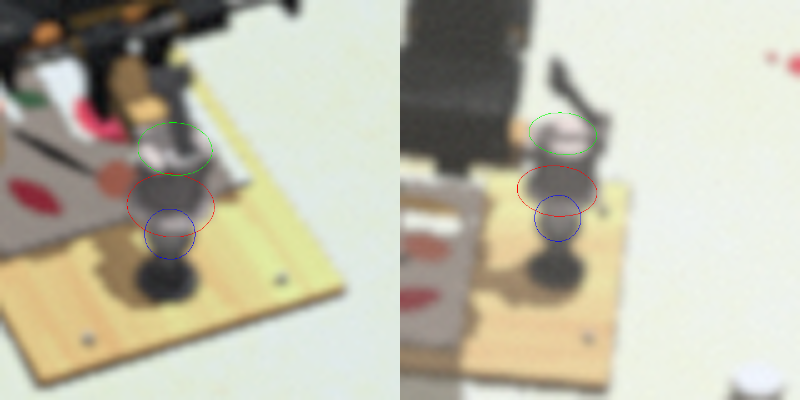

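>>> drive_tool(
  commands=[
    [0,0,0.2,0,0,0,0],
    [-0.01,0,0.4,0,0,0,0],
    [-0.02,0,0.4,0,0,0,0],
    [-0.01,0,0.4,0,0,0,0],
    [-0.02,0,0.4,0,0,0,0],
    [-0.01,0,0.3,0,0,0,0],
    [-0.01,0,0.2,0,0,0,0],
    [0,0,0.1,0,0,0,0],
    [0,0,0,0,0,0,0],
  ],
)

```text
time_s: 11.93
tool_pos: [0.64, 0.1003, 0.1399]
tool_rot: [-180.0, -2.0, 167.2]
force: [-0.6, -0.7, -4.7]
grip_width: 0.0213
```

```bash
cat > f.py <<'E'
from h import *
from cell import env
import sys
f=[];n=int(sys.argv[1]) if len(sys.argv)>1 else 6
for k in range(n):
    o=env.get_obs(); f.append(np.r_[o["force"],o["wrist_torque"],o["tool_pos"],o["tool_rot"]]); env.read_camera("wrist")
m=np.mean(f,0); p=m[6:9]; r=R.from_euler('xyz',o["tool_rot"],degrees=True)
tt=r.inv().apply(m[3:6])
print("F",m[:3].round(2),"sd",np.std(f,0)[2].round(2),"T tool",tt.round(3),"tcp",p.round(5),"rot",o["tool_rot"].round(2),"mouth",(p+r.apply([-.067,0,.084])).round(4),"t",o["time_s"],"grip",o["grip_width"].round(4))
E
python3 f.py
```

```text
Traceback (most recent call last):
  File "f.py", line 9, in <module>
    print("F",m[:3].round(2),"sd",np.std(f,0)[2].round(2),"T tool",tt.round(3),"tcp",p.round(5),"rot",o["tool_rot"].round(2),"mouth",(p+r.apply([-.067,0,.084])).round(4),"t",o["time_s"],"grip",o["grip_width"].round(4))
                                                                                                                                                                                                 ^^^^^^^^^^^^^^^^^^^^^
AttributeError: 'float' object has no attribute 'round'
```

```bash
sed -i 's/o\["grip_width"\].round(4)/round(o["grip_width"],4)/' f.py; python3 f.py
```

```text
F [-0.06 -0.1  -4.16] sd 0.57 T tool [-0.011 -0.09  -0.003] tcp [0.64021 0.10036 0.14039] rot [179.99  -1.99 167.17] mouth [0.7026 0.0861 0.0541] t 12.4833 grip 0.0212
```

>>> drive_tool(
  commands=[
    [0,0,0.1,0,0,0,0],
    [0,0,0.2,0,0,0,0],
    [-0.01,0,0.2,0,0,0,0],
    [-0.01,0,0.2,0,0,0,0],
    [0,0,0.1,0,0,0,0],
    [0,0,0,0,0,0,0],
  ],
)

```text
time_s: 13.03
tool_pos: [0.6398, 0.1003, 0.1317]
tool_rot: [-180.0, -2.0, 167.2]
force: [-0.2, 0.2, -4.1]
grip_width: 0.0216
```

```bash
python3 f.py 4
```

```text
F [ 0.33  0.34 -4.22] sd 0.25 T tool [ 0.005 -0.08  -0.007] tcp [0.63995 0.10031 0.132  ] rot [179.99  -1.99 167.16] mouth [0.7024 0.0861 0.0457] t 13.1833 grip 0.0217
```

>>> drive_tool(
  commands=[
    [0,0,0.1,0,0,0,0],
    [0,0,0,0,0,0,0],
  ],
)

```text
time_s: 13.4
tool_pos: [0.64, 0.1004, 0.1312]
tool_rot: [180.0, -2.0, 167.2]
force: [-0.8, -0.2, -4.8]
grip_width: 0.0215
```

>>> drive_tool(
  commands=[
    [0,0,0.1,0,0,0,0],
    [0,0,0,0,0,0,0],
  ],
)

```text
time_s: 13.57
tool_pos: [0.6399, 0.1004, 0.1301]
tool_rot: [180.0, -2.0, 167.2]
force: [-0.1, 0.0, -4.4]
grip_width: 0.0218
```

>>> drive_tool(
  commands=[
    [0,0,0.1,0,0,0,0],
    [0,0,0,0,0,0,0],
  ],
)

```text
time_s: 13.73
tool_pos: [0.6398, 0.1005, 0.1291]
tool_rot: [180.0, -2.0, 167.2]
force: [-0.2, -0.4, -3.4]
grip_width: 0.0216
```

```bash
python3 f.py 4
```

```text
F [-0.46  0.13 -4.3 ] sd 0.68 T tool [-0.061 -0.03  -0.002] tcp [0.63986 0.10048 0.12911] rot [180.    -2.01 167.17] mouth [0.7023 0.0863 0.0428] t 13.8833 grip 0.0217
```

>>> drive_tool(
  commands=[
    [0,0,0.1,0,0,0,0],
    [0,0,0,0,0,0,0],
  ],
)

```text
time_s: 14.1
tool_pos: [0.6399, 0.1005, 0.1281]
tool_rot: [180.0, -2.0, 167.2]
force: [0.3, 0.8, -4.3]
grip_width: 0.0217
```

```bash
python3 f.py 3
```

```text
F [-0.21  0.71 -3.95] sd 0.81 T tool [-0.113  0.004 -0.033] tcp [0.63988 0.10055 0.12818] rot [179.99  -2.   167.18] mouth [0.7023 0.0864 0.0419] t 14.2 grip 0.0213
```

>>> drive_tool(
  commands=[
    [0,0,0.1,0,0,0,0],
    [0,0,0,0,0,0,0],
  ],
)

```text
time_s: 14.42
tool_pos: [0.6398, 0.1006, 0.1271]
tool_rot: [180.0, -2.0, 167.2]
force: [-0.7, 0.9, -3.8]
grip_width: 0.0214
```

```bash
python3 f.py 3
```

```text
F [-0.54  1.36 -4.41] sd 0.44 T tool [-0.181  0.031 -0.028] tcp [0.63985 0.10054 0.12716] rot [179.99  -2.   167.17] mouth [0.7023 0.0863 0.0409] t 14.5167 grip 0.0214
```

>>> drive_tool(
  commands=[
    [0,0.05,0,0,0,0,0],
    [0,0.05,0,0,0,0,0],
    [0,0,0,0,0,0,0],
  ],
)

```text
time_s: 14.82
tool_pos: [0.6401, 0.1011, 0.1272]
tool_rot: [-180.0, -2.0, 167.1]
force: [0.3, 0.3, -4.4]
grip_width: 0.0216
```

```bash
python3 f.py 4; python3 ov.py a4 .0545
```

```text
F [-0.22 -0.28 -4.37] sd 0.66 T tool [ 0.01  -0.005 -0.001] tcp [0.64013 0.10108 0.1272 ] rot [-179.99   -2.    167.15] mouth [0.7026 0.0868 0.0409] t 14.9667 grip 0.0215
org [0.70255637 0.08689239 0.04091643] tcp [0.64012821 0.10114415 0.12719859] [-179.9914381    -1.99558611  167.15152111] [-0.13673891 -0.55943757 -4.90285663] [-0.03203927 -0.00211138 -0.069137  ] 15.0167
```

View pics/ov_a4.png

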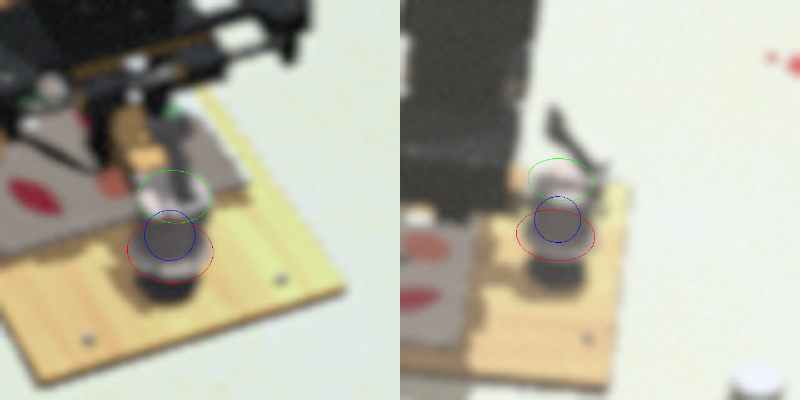

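>>> drive_tool(
  commands=[
    [0,0,0.05,0,0,0,0],
    [0,0,0.05,0,0,0,0],
    [0,0,0,0,0,0,0],
  ],
)

```text
time_s: 15.37
tool_pos: [0.6401, 0.1014, 0.1262]
tool_rot: [180.0, -2.0, 167.2]
force: [-0.1, 0.4, -3.5]
grip_width: 0.0216
```

```bash
python3 f.py 4
```

```text
F [ 0.13  0.11 -4.1 ] sd 0.36 T tool [-0.002 -0.04   0.007] tcp [0.64011 0.10141 0.1262 ] rot [179.99  -1.99 167.17] mouth [0.7025 0.0872 0.0399] t 15.5167 grip 0.0213
```

>>> drive_tool(
  commands=[
    [0,0,0.05,0,0,0,0],
    [0,0,0.05,0,0,0,0],
    [0,0,0,0,0,0,0],
  ],
)

```text
time_s: 15.82
tool_pos: [0.64, 0.1014, 0.1251]
tool_rot: [180.0, -2.0, 167.2]
force: [-0.4, -0.6, -4.6]
grip_width: 0.0214
```

```bash
python3 f.py 4
```

```text
F [-0.36 -0.13 -4.43] sd 0.34 T tool [-0.008 -0.069  0.011] tcp [0.64006 0.10139 0.12517] rot [180.    -2.   167.17] mouth [0.7025 0.0872 0.0389] t 15.9667 grip 0.0215
```

>>> drive_tool(
  commands=[
    [0,0,0.05,0,0,0,0],
    [0,0,0.05,0,0,0,0],
    [0,0,0,0,0,0,0],
  ],
)

```text
time_s: 16.27
tool_pos: [0.6401, 0.1015, 0.1246]
tool_rot: [180.0, -2.0, 167.2]
force: [-1.0, -0.1, -1.3]
grip_width: 0.0215
```

```bash
python3 f.py 4
```

```text
F [-0.74 -0.1  -1.98] sd 0.39 T tool [0.027 0.04  0.002] tcp [0.64011 0.10142 0.12456] rot [179.98  -1.98 167.16] mouth [0.7026 0.0872 0.0383] t 16.4167 grip 0.0213
```

>>> drive_tool(
  commands=[
    [0,0,0.05,0,0,0,0],
    [0,0,0.05,0,0,0,0],
    [0,0,0,0,0,0,0],
  ],
)

```text
time_s: 16.72
tool_pos: [0.6402, 0.1015, 0.124]
tool_rot: [180.0, -2.0, 167.2]
force: [-2.5, 0.0, 3.2]
grip_width: 0.0215
```

```bash
python3 f.py 4
```

```text
F [-2.77 -0.    3.64] sd 0.55 T tool [0.135 0.3   0.065] tcp [0.64016 0.10147 0.12396] rot [179.97  -1.97 167.17] mouth [0.7026 0.0873 0.0377] t 16.8667 grip 0.0216
```

```bash
python3 - <<'E'
from h import *
from cell import env
W=env.read_camera("wrist");cv2.imwrite("pics/w5.png",W["img"])
c=env.read_camera("side");i=cv2.convertScaleAbs(c["img"][140:240,210:340],alpha=1.5);cv2.imwrite("pics/si5.png",cv2.resize(i,None,fx=6,fy=6,interpolation=cv2.INTER_CUBIC))
c=env.read_camera("scene");i=cv2.convertScaleAbs(c["img"][160:260,240:370],alpha=1.5);cv2.imwrite("pics/sc5.png",cv2.resize(i,None,fx=6,fy=6,interpolation=cv2.INTER_CUBIC))
E
```

```text
(no output)
```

View pics/w5.png

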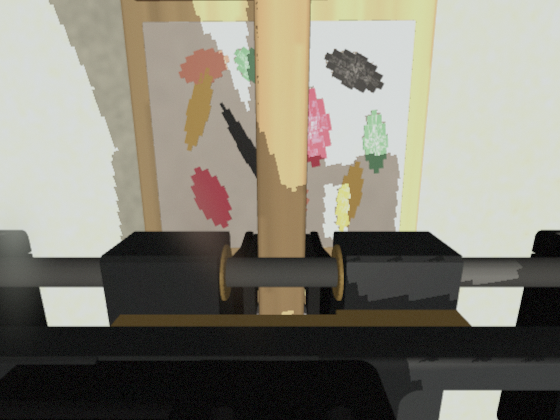

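View pics/si5.png

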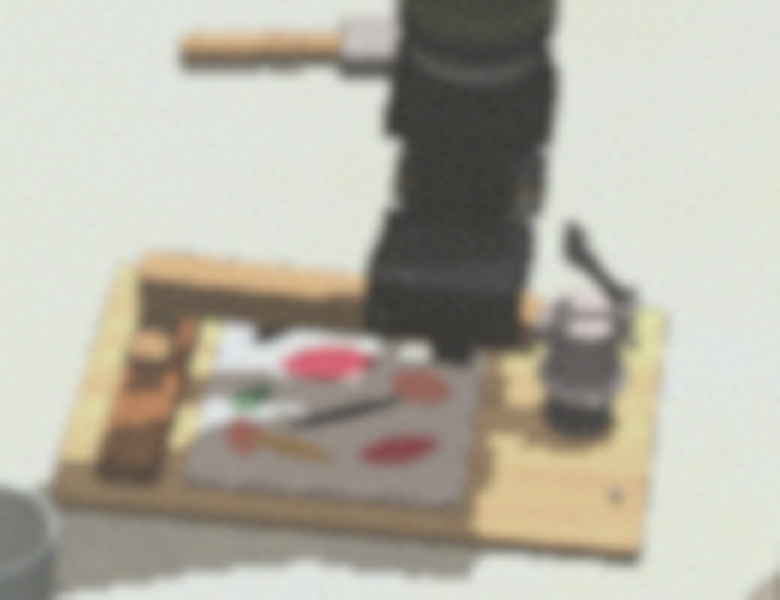

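View pics/sc5.png

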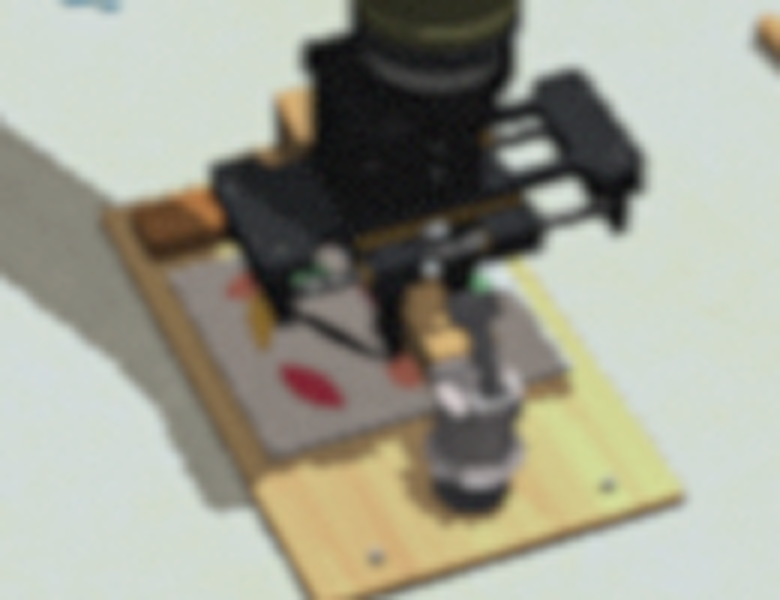

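```bash
cat > ov2.py <<'E'
import sys
from h import *
from cell import env
tag=sys.argv[1]
p,r,o=state(env); org=p+r.apply([-.067,0,.084])
rb=r*R.from_euler('x',180,degrees=True)
for n,(x,y,w,h) in {"scene":(240,160,130,100),"side":(210,140,130,100)}.items():
    c=env.read_camera(n); s=6
    i=cv2.resize(cv2.convertScaleAbs(c["img"][y:y+h,x:x+w],alpha=1.5),None,fx=s,fy=s,interpolation=cv2.INTER_CUBIC)
    def dr(P,col): cv2.polylines(i,[((proj(c,P)-[x,y]+.5)*s-.5).astype(int)],True,col,1)
    B=lambda L: org+rb.apply(np.array(L)/1000.)
    dr(B([(24,11,44),(229,11,44),(229,-11,44),(24,-11,44)]),(255,255,0))
    dr(B([(210,32,0),(230,32,0),(230,-32,0),(210,-32,0)]),(0,0,255))
    rr=R.from_euler('z',167.0,degrees=True)
    dr(rr.apply(np.array([(94,85,30),(126,85,30),(126,-85,30),(94,-85,30)])/1000.)+[.5963,.1102,0],(0,255,0))
    cv2.imwrite(f"pics/o2_{n}_{tag}.png",i)
print(B([(220,0,0)]), o["time_s"])
E
python3 ov2.py 5
```

```text
[[0.4882442  0.13612397 0.04507363]] 17.0667
```

View pics/o2_side_5.png

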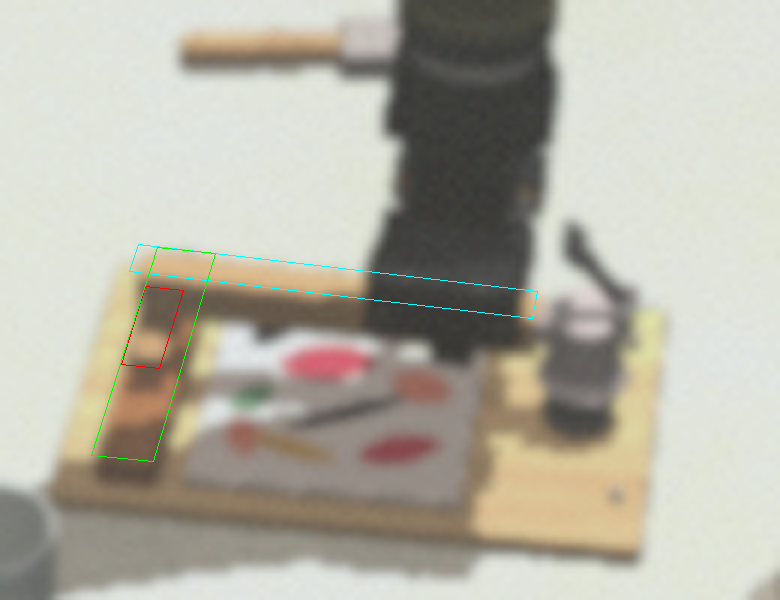

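>>> drive_tool(
  commands=[
    [0.05,0,0,0,0,0,0],
    [0.05,0,0,0,0,0,0],
    [0,0,0,0,0,0,0],
  ],
)

```text
time_s: 17.42
tool_pos: [0.6398, 0.1015, 0.1237]
tool_rot: [180.0, -1.9, 167.2]
force: [-0.4, -0.2, 3.9]
grip_width: 0.0214
```

```bash
python3 f.py 4
```

```text
F [-0.34 -0.72  4.04] sd 0.65 T tool [ 0.034 -0.414  0.035] tcp [0.6398  0.10152 0.12368] rot [179.97  -1.89 167.16] mouth [0.7024 0.0873 0.0375] t 17.5667 grip 0.0216
```

>>> drive_tool(
  commands=[
    [0,0,0.05,0,0,0,0],
    [0,0,0,0,0,0,0],
  ],
)

```text
time_s: 17.78
tool_pos: [0.6397, 0.1015, 0.123]
tool_rot: [180.0, -1.9, 167.2]
force: [1.1, -0.1, 4.3]
grip_width: 0.0217
```

```bash
python3 f.py 4
```

```text
F [ 1.76 -0.46  3.74] sd 0.59 T tool [ 0.008 -0.857  0.005] tcp [0.63963 0.1015  0.12301] rot [179.98  -1.91 167.16] mouth [0.7022 0.0873 0.0368] t 17.9333 grip 0.0217
```

>>> drive_tool(
  commands=[
    [-0.04,0,0.05,0,0,0,0],
    [0,0,0,0,0,0,0],
  ],
)

```text
time_s: 18.15
tool_pos: [0.6396, 0.1014, 0.1223]
tool_rot: [180.0, -2.0, 167.2]
force: [2.2, 0.4, 3.1]
grip_width: 0.0213
```

```bash
python3 f.py 4
```

```text
F [ 2.46 -0.51  3.16] sd 0.27 T tool [-0.013 -1.001  0.017] tcp [0.63962 0.10147 0.12225] rot [179.99  -1.96 167.16] mouth [0.7021 0.0872 0.036 ] t 18.3 grip 0.0216
```

>>> drive_tool(
  commands=[
    [-0.08,0,0.05,0,0,0,0],
    [0,0,0,0,0,0,0],
  ],
)

```text
time_s: 18.52
tool_pos: [0.6398, 0.1015, 0.1215]
tool_rot: [-180.0, -2.1, 167.2]
force: [1.6, 0.4, 3.5]
grip_width: 0.0218
```

```bash
python3 f.py 4
```

```text
F [ 0.85 -0.17  3.44] sd 0.07 T tool [ 0.011 -0.7    0.002] tcp [0.63981 0.10146 0.12152] rot [-180.     -2.04  167.17] mouth [0.7022 0.0873 0.0352] t 18.6667 grip 0.0213
```

>>> drive_tool(
  commands=[
    [-0.03,0,0.05,0,0,0,0],
    [-0.01,0,0.05,0,0,0,0],
    [0,0,0,0,0,0,0],
  ],
)

```text
time_s: 18.97
tool_pos: [0.64, 0.1014, 0.1205]
tool_rot: [-180.0, -2.1, 167.2]
force: [-0.6, 0.9, 4.2]
grip_width: 0.0215
```

```bash
python3 f.py 4
```

```text
F [-0.99  0.36  4.19] sd 0.23 T tool [ 0.036 -0.211  0.022] tcp [0.64    0.10145 0.12051] rot [-180.     -2.06  167.17] mouth [0.7023 0.0873 0.0342] t 19.1167 grip 0.0216
```

>>> drive_tool(
  commands=[
    [0.03,0,0.05,0,0,0,0],
    [0,0,0.04,0,0,0,0],
    [0,0,0,0,0,0,0],
  ],
)

```text
time_s: 19.42
tool_pos: [0.64, 0.1015, 0.1198]
tool_rot: [180.0, -2.0, 167.2]
force: [-1.5, -0.2, 4.0]
grip_width: 0.0212
```

```bash
python3 f.py 4
```

```text
F [-1.95  0.04  4.57] sd 0.55 T tool [ 0.04  -0.091  0.036] tcp [0.63998 0.10145 0.11978] rot [180.    -2.02 167.17] mouth [0.7024 0.0872 0.0335] t 19.5667 grip 0.0217
```

>>> drive_tool(
  commands=[
    [0.05,0,0.03,0,0,0,0],
    [0,0,0.02,0,0,0,0],
    [0,0,0,0,0,0,0],
  ],
)

```text
time_s: 19.87
tool_pos: [0.6398, 0.1015, 0.1194]
tool_rot: [180.0, -2.0, 167.2]
force: [-1.2, 0.1, 4.8]
grip_width: 0.0214
```

```bash
python3 f.py 4
```

```text
F [-1.12  0.19  4.88] sd 0.13 T tool [ 0.011 -0.294  0.009] tcp [0.63983 0.10146 0.11943] rot [179.99  -1.97 167.17] mouth [0.7023 0.0872 0.0332] t 20.0167 grip 0.0214
```

>>> drive_tool(
  commands=[
    [0.03,0,0.03,0,0,0,0],
    [0,0,0.02,0,0,0,0],
    [0,0,0,0,0,0,0],
  ],
)

```text
time_s: 20.32
tool_pos: [0.6397, 0.1015, 0.1189]
tool_rot: [180.0, -1.9, 167.2]
force: [0.2, -0.6, 4.1]
grip_width: 0.0216
```

```bash
python3 f.py 4
```

```text
F [0.93 0.01 4.18] sd 0.65 T tool [-0.026 -0.632 -0.016] tcp [0.63967 0.10146 0.11892] rot [179.99  -1.95 167.16] mouth [0.7022 0.0872 0.0327] t 20.4667 grip 0.0213
```

Still sliding; continue gently.

>>> drive_tool(
  commands=[
    [-0.03,0,0.03,0,0,0,0],
    [0,0,0.02,0,0,0,0],
    [0,0,0,0,0,0,0],
  ],
)

```text
time_s: 20.77
tool_pos: [0.6397, 0.1015, 0.1183]
tool_rot: [180.0, -2.0, 167.2]
force: [0.7, 0.0, 5.1]
grip_width: 0.0215
```

```bash
python3 f.py 4
```

```text
F [ 0.87 -0.02  4.08] sd 0.63 T tool [-0.003 -0.684 -0.012] tcp [0.63967 0.10146 0.11829] rot [180.    -1.99 167.17] mouth [0.7021 0.0872 0.032 ] t 20.9167 grip 0.0217
```

>>> drive_tool(
  commands=[
    [-0.03,0,0.02,0,0,0,0],
    [0,0,0.02,0,0,0,0],
    [0,0,0,0,0,0,0],
  ],
)

```text
time_s: 21.22
tool_pos: [0.6397, 0.1015, 0.1178]
tool_rot: [-180.0, -2.0, 167.2]
force: [0.2, 0.5, 3.9]
grip_width: 0.0216
```

```bash
python3 f.py 4
```

```text
F [ 0.3  -0.22  3.57] sd 0.39 T tool [-0.015 -0.507 -0.005] tcp [0.63974 0.10146 0.11786] rot [-180.     -2.02  167.17] mouth [0.7021 0.0872 0.0316] t 21.3667 grip 0.0216
```

>>> drive_tool(
  commands=[
    [-0.01,0,0.02,0,0,0,0],
    [0,0,0.02,0,0,0,0],
    [0,0,0,0,0,0,0],
  ],
)

```text
time_s: 21.67
tool_pos: [0.6398, 0.1015, 0.1177]
tool_rot: [180.0, -2.0, 167.2]
force: [-0.9, 0.3, 4.7]
grip_width: 0.0217
```

```bash
python3 f.py 4
```

```text
F [-0.59  0.35  4.73] sd 0.36 T tool [ 0.05  -0.35  -0.033] tcp [0.63984 0.10148 0.11767] rot [180.    -2.02 167.17] mouth [0.7022 0.0873 0.0314] t 21.8167 grip 0.0214
```

>>> drive_tool(
  commands=[
    [0.01,0,0.03,0,0,0,0],
    [0,0,0,0,0,0,0],
  ],
)

```text
time_s: 22.03
tool_pos: [0.6398, 0.1015, 0.1175]
tool_rot: [180.0, -2.0, 167.2]
force: [-1.0, -0.6, 5.3]
grip_width: 0.0219
```

```bash
python3 f.py 5
```

```text
F [-0.97 -0.41  5.46] sd 0.35 T tool [ 0.051 -0.356  0.004] tcp [0.63982 0.10148 0.11756] rot [179.99  -2.   167.16] mouth [0.7022 0.0873 0.0313] t 22.2333 grip 0.0215
```

>>> drive_tool(
  commands=[
    [0.03,0,0.02,0,0,0,0],
    [0,0,0,0,0,0,0],
  ],
)

```text
time_s: 22.45
tool_pos: [0.6398, 0.1015, 0.1175]
tool_rot: [180.0, -2.0, 167.2]
force: [-1.1, -0.2, 5.9]
grip_width: 0.0218
```

```bash
python3 f.py 5
```

```text
F [-0.74 -0.06  5.63] sd 0.36 T tool [ 0.07  -0.453  0.011] tcp [0.63975 0.10147 0.11752] rot [179.98  -1.97 167.16] mouth [0.7022 0.0873 0.0313] t 22.65 grip 0.0216
```

>>> drive_tool(
  commands=[
    [0.03,0,0.02,0,0,0,0],
    [0,0,0,0,0,0,0],
  ],
)

```text
time_s: 22.87
tool_pos: [0.6397, 0.1015, 0.1175]
tool_rot: [180.0, -1.9, 167.2]
force: [-0.1, -0.2, 5.3]
grip_width: 0.0216
```

```bash
python3 f.py 5
```

```text
F [-0.65 -0.2   5.67] sd 0.39 T tool [ 0.021 -0.544  0.008] tcp [0.63969 0.10149 0.11746] rot [179.98  -1.94 167.16] mouth [0.7022 0.0873 0.0312] t 23.0667 grip 0.0215
```

>>> drive_tool(
  commands=[
    [0.02,0,0.03,0,0,0,0],
    [0,0,0,0,0,0,0],
  ],
)

```text
time_s: 23.28
tool_pos: [0.6396, 0.1015, 0.1174]
tool_rot: [180.0, -1.9, 167.2]
force: [-0.4, 0.6, 6.0]
grip_width: 0.0216
```

```bash
python3 f.py 5; python3 ov2.py 6
```

```text
F [-0.36 -0.31  6.46] sd 0.3 T tool [ 0.039 -0.586  0.02 ] tcp [0.63964 0.10151 0.11737] rot [179.97  -1.91 167.16] mouth [0.7022 0.0873 0.0312] t 23.4833 grip 0.0213
[[0.48782724 0.13620489 0.03851123]] 23.5333
```

View pics/o2_side_6.png

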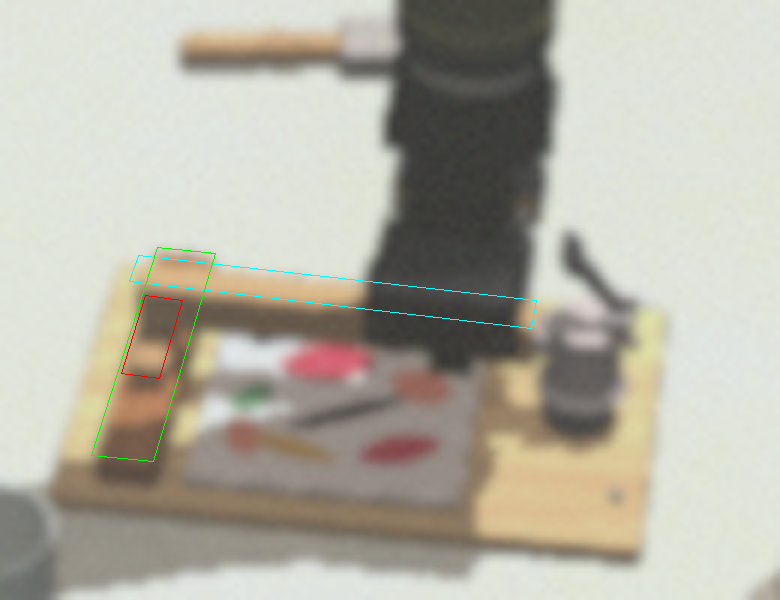

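View pics/o2_scene_6.png

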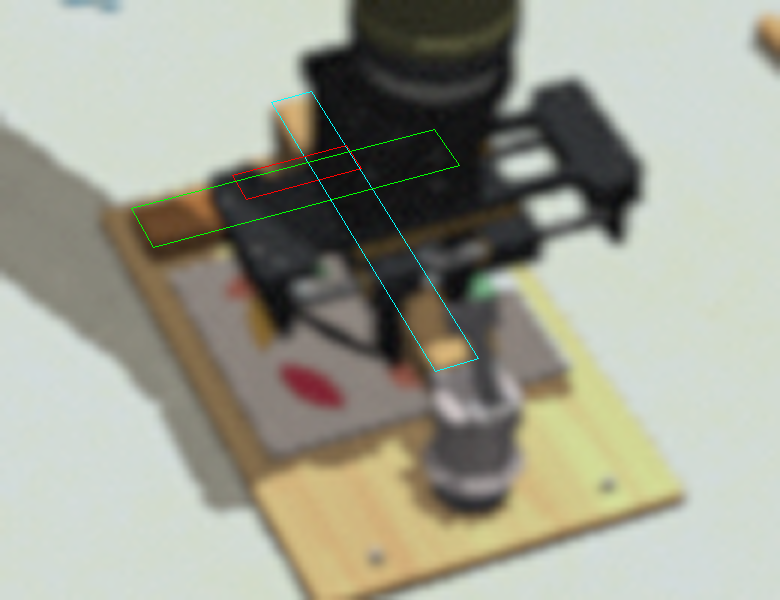

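>>> drive_tool(
  commands=[
    [0,0,-0.05,0,0,0,0],
    [0,0,-0.05,0,0,0,0],
    [0.03,0,0.03,0,-0.25,0,0],
    [0.03,0,0.03,0,-0.25,0,0],
    [0.03,0,0.03,0,-0.25,0,0],
    [0.03,0,0.03,0,-0.25,0,0],
    [0,0,0,0,0,0,0],
  ],
)

```text
time_s: 24.22
tool_pos: [0.6383, 0.1018, 0.1166]
tool_rot: [180.0, -0.9, 167.2]
force: [3.5, -0.2, 3.4]
grip_width: 0.0217
```

```bash
python3 f.py 4
```

```text
F [ 3.49 -0.84  3.63] sd 0.27 T tool [-0.021 -1.186 -0.003] tcp [0.63826 0.10173 0.11658] rot [179.99  -0.94 167.16] mouth [0.7022 0.0872 0.0315] t 24.3667 grip 0.0218
```

>>> drive_tool(
  commands=[
    [-0.06,0,0,0,0,0,0],
    [-0.06,0,0,0,0,0,0],
    [0,0,0,0,0,0,0],
  ],
)

```text
time_s: 24.67
tool_pos: [0.6386, 0.1017, 0.1165]
tool_rot: [-180.0, -1.1, 167.2]
force: [0.4, -0.5, 5.6]
grip_width: 0.0215
```

```bash
python3 f.py 4; python3 ov2.py 7
```

```text
F [ 0.4  -0.59  5.7 ] sd 0.48 T tool [ 0.042 -0.736  0.017] tcp [0.63863 0.10175 0.11648] rot [-180.     -1.07  167.17] mouth [0.7024 0.0872 0.0312] t 24.8167 grip 0.0212
[[0.48790057 0.1360375  0.03534686]] 24.8667
```

View pics/o2_side_7.png

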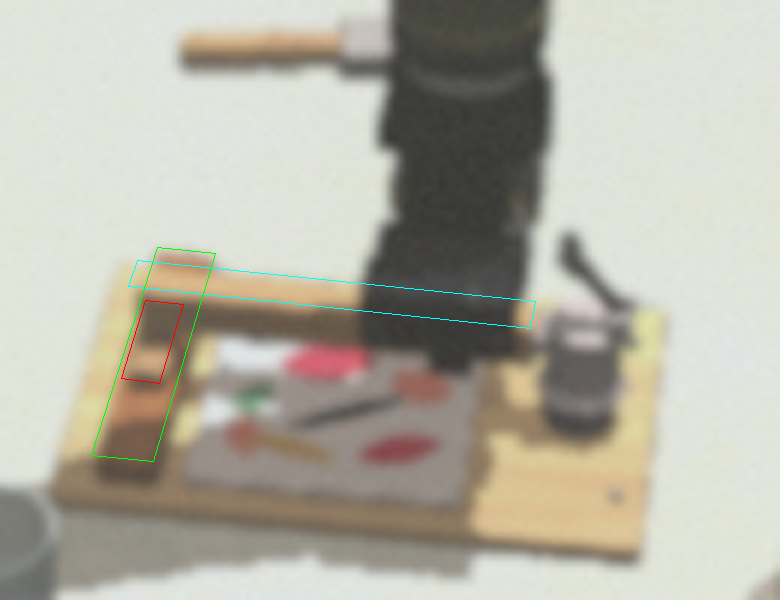

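>>> drive_tool(
  commands=[
    [0,0,-0.06,0,0,0,0],
    [0.02,0,0.03,0,-0.25,0,0],
    [0.02,0,0.02,0,-0.25,0,0],
    [0,0,0,0,0,0,0],
  ],
)

```text
time_s: 25.3
tool_pos: [0.6381, 0.1019, 0.1162]
tool_rot: [-180.0, -0.5, 167.2]
force: [0.1, -0.5, 5.1]
grip_width: 0.0213
```

```bash
python3 f.py 4
```

```text
F [-0.36 -0.27  4.42] sd 0.39 T tool [-0.004 -0.484  0.003] tcp [0.63814 0.10182 0.11621] rot [-179.99   -0.57  167.17] mouth [0.7027 0.0871 0.0316] t 25.45 grip 0.0219
```

>>> drive_tool(
  commands=[
    [0.02,0,0.02,0,-0.25,0,0],
    [0.03,0,0.02,0,-0.25,0,0],
    [0,0,0,0,0,0,0],
  ],
)

```text
time_s: 25.75
tool_pos: [0.6376, 0.1019, 0.1157]
tool_rot: [-180.0, -0.0, 167.2]
force: [-0.8, 0.7, 3.7]
grip_width: 0.0215
```

```bash
python3 f.py 4
```

```text
F [-1.25  0.53  3.09] sd 0.46 T tool [ 0.006 -0.141  0.008] tcp [0.63767 0.10193 0.11575] rot [-1.7999e+02 -6.0000e-02  1.6717e+02] mouth [0.7029 0.0871 0.0317] t 25.9 grip 0.0213
```

>>> drive_tool(
  commands=[
    [0.03,0,0.03,0,-0.25,0,0],
    [0,0,0,0,0,0,0],
  ],
)

```text
time_s: 26.12
tool_pos: [0.6375, 0.102, 0.1157]
tool_rot: [-180.0, 0.2, 167.2]
force: [-1.7, 0.2, 3.2]
grip_width: 0.0215
```

```bash
python3 f.py 4
```

```text
F [-2.03  0.36  3.97] sd 0.56 T tool [-0.     0.245  0.004] tcp [0.6375  0.102   0.11574] rot [-180.      0.2   167.17] mouth [0.7031 0.0871 0.032 ] t 26.2667 grip 0.0213
```

```bash
python3 ov2.py 8
```

```text
[[0.48863359 0.13587961 0.03121559]] 26.3167
```

View pics/o2_side_8.png

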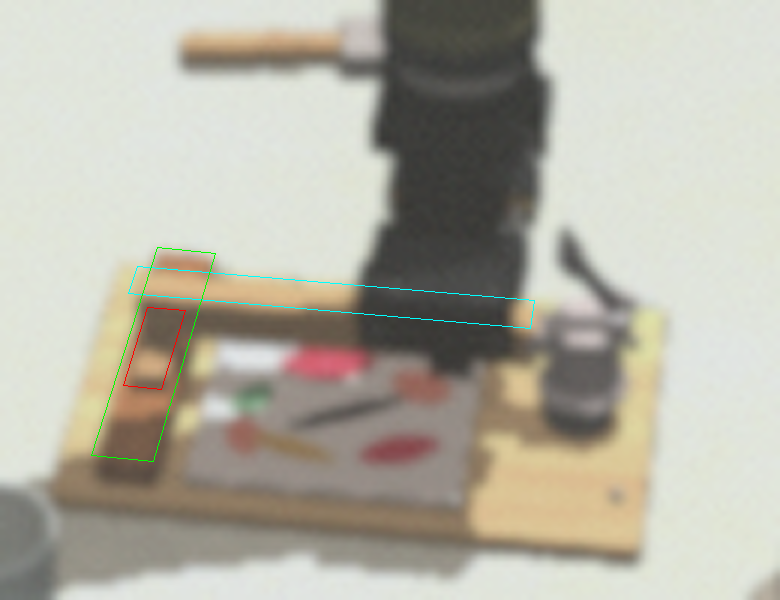

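>>> drive_tool(
  commands=[
    [0.06,0,0,0,-0.1,0,0],
    [0.02,0,0.01,0,-0.15,0,0],
    [0,0,0,0,0,0,0],
  ],
)

```text
time_s: 26.67
tool_pos: [0.6372, 0.102, 0.1157]
tool_rot: [180.0, 0.5, 167.2]
force: [-1.1, -0.4, 4.0]
grip_width: 0.0215
```

```bash
python3 f.py 4
```

```text
F [-1.4  -0.15  4.64] sd 0.47 T tool [ 0.017  0.265 -0.026] tcp [0.6372  0.10201 0.11575] rot [179.99   0.51 167.16] mouth [0.7033 0.087  0.0324] t 26.8167 grip 0.0216
```

>>> drive_tool(
  commands=[
    [0.03,0,-0.03,0,-0.1,0,0],
    [0.03,0,-0.03,0,-0.1,0,0],
    [0,0,0,0,0,0,0],
  ],
)

```text
time_s: 27.12
tool_pos: [0.6367, 0.1021, 0.1158]
tool_rot: [-180.0, 0.7, 167.2]
force: [0.9, 0.4, -0.3]
grip_width: 0.0219
```

```bash
python3 f.py 4
```

```text
F [ 1.59  0.1  -0.83] sd 0.52 T tool [-0.179 -0.292 -0.011] tcp [0.63665 0.10207 0.11585] rot [-179.99    0.71  167.16] mouth [0.703  0.0869 0.0327] t 27.2667 grip 0.0213
```

>>> drive_tool(
  commands=[
    [-0.05,0,0,0,0,0,0],
    [0,0,0,0,0,0,0],
    [0,0,0,0,0,0,0.3],
    [0,0,0,0,0,0,0.4],
    [0,0,0,0,0,0,0.5],
    [0,0,0,0,0,0,0.5],
    [0,0,0,0,0,0,0.5],
    [0,0,0,0,0,0,0.5],
  ],
)

```text
time_s: 27.98
tool_pos: [0.637, 0.102, 0.1164]
tool_rot: [180.0, 0.7, 167.2]
force: [0.2, -0.7, -0.9]
grip_width: 0.0426
```

```bash
python3 f.py 4;  python3 ov2.py 9
```

```text
F [ 0.28 -0.2  -0.75] sd 0.14 T tool [ 0.015  0.023 -0.01 ] tcp [0.63703 0.10207 0.11635] rot [179.99   0.7  167.17] mouth [0.7034 0.087  0.0332] t 28.1333 grip 0.0433
[[0.48886205 0.13586629 0.03046442]] 28.1833
```

View pics/o2_side_9.png

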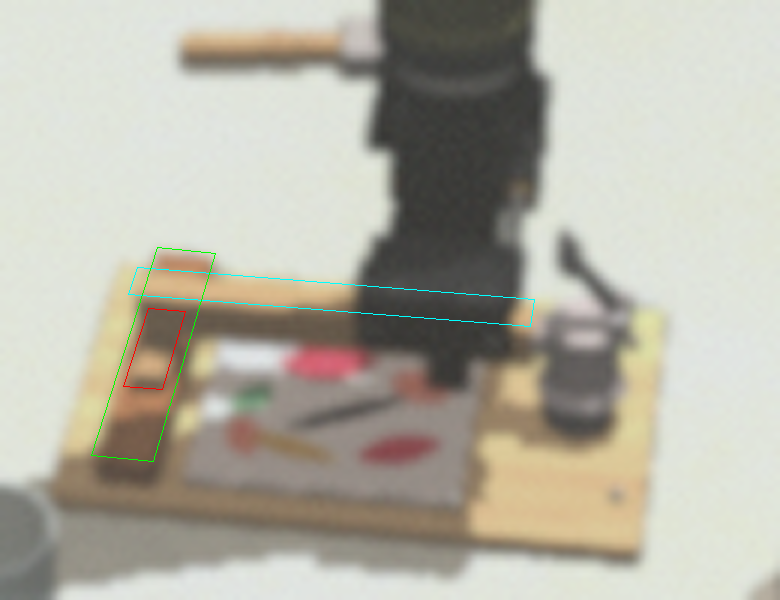

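>>> drive_tool(
  commands=[
    [0,0,-0.3,0,0,0,0.5],
    [0,0,-0.6,0,0,0,0.5],
    [0,0,-1,0,0,0,0.5],
    [0,0,-1.5,0,0,0,0.5],
    [0,0,-2,0,0,0,0.5],
    [0,0,-2,0,0,0,0.5],
    [0,0,-1.5,0,0,0,0.5],
    [0,0,-1,0,0.3,0,0],
    [0,0,-0.5,0,0.4,0,0],
    [-0.5,0,0,0,0,0,0],
    [-1,0,0,0,0,0,0],
    [-1.5,0,0,0,0,0,0],
    [-1.5,0,0,0,0,0,0],
    [-1,0,0,0,0,0,0],
    [-0.4,0,0,0,0,0,0],
    [0,0,0,0,0,0,0],
    [0,0,0,0,0,0,0],
  ],
  force=30,
)

```text
time_s: 29.7
tool_pos: [0.6929, 0.0892, 0.2192]
tool_rot: [-180.0, -0.1, 167.2]
force: [-0.2, -0.5, -0.2]
grip_width: 0.0004
```

```bash
python3 f.py 4; python3 - <<'E'
from h import *
from cell import env
p,r,o=state(env)
org=np.array([.7030,.0870,.0322]); rb=R.from_euler('z',167.17,degrees=True)*R.from_euler('y',.57,degrees=True)
tip=p+r.apply([0,0,.07]); print("tip in bridge",rb.inv().apply(tip-org)*1000)
t=np.linspace(0,2*np.pi,60)
for n,(x,y,w,h) in {"scene":(240,150,130,100),"side":(210,130,130,100)}.items():
    c=env.read_camera(n); s=6
    i=cv2.resize(cv2.convertScaleAbs(c["img"][y:y+h,x:x+w],alpha=1.5),None,fx=s,fy=s,interpolation=cv2.INTER_CUBIC)
    cv2.imwrite(f"pics/{n}_raw10.png",i)
    def dr(P,col): cv2.polylines(i,[((proj(c,P)-[x,y]+.5)*s-.5).astype(int)],True,col,1)
    B=lambda L: org+rb.apply(np.array(L)/1000.)
    dr(B([(24,11,44),(229,11,44),(229,-11,44),(24,-11,44)]),(255,255,0))
    dr(B([(210,32,0),(230,32,0),(230,-32,0),(210,-32,0)]),(0,0,255))
    dr(B(np.c_[20*np.cos(t),20*np.sin(t),0*t+44]),(0,255,0)); dr(B(np.c_[24*np.cos(t),24*np.sin(t),0*t]),(0,255,0))
    cv2.imwrite(f"pics/{n}_ov10.png",i)
E
```

```text
F [-0.11 -0.27  0.16] sd 0.24 T tool [-0.01   0.033  0.008] tcp [0.69276 0.08944 0.21967] rot [ 1.7999e+02 -4.0000e-02  1.6720e+02] mouth [0.758  0.0746 0.1356] t 29.85 grip 0.0004
tip in bridge [  9.35905302  -0.3498523  118.21761721]
```

View pics/side_ov10.png

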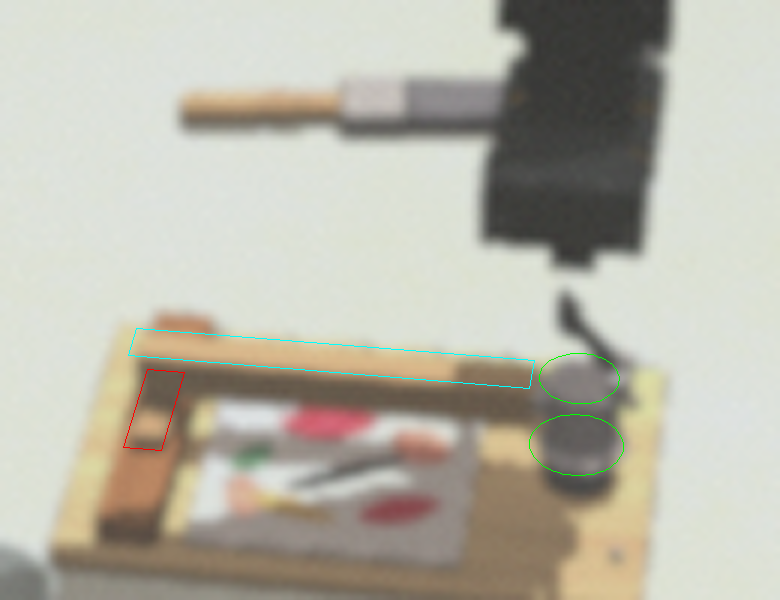

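View pics/scene_ov10.png

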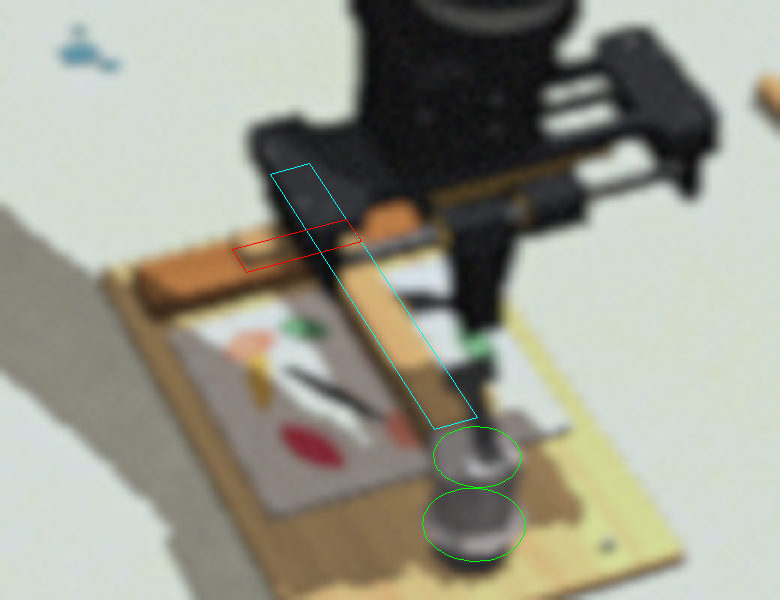

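>>> drive_tool(
  commands=[
    [0,0,0.5,0,0,0,0],
    [0,0,0.6,0,0,0,0],
    [0,0,0.5,0,0,0,0],
    [0,0,0.3,0,0,0,0],
    [0.2,0,0.44,0,0,0,0],
    [0.2,0,0.43,0,0,0,0],
    [0.22,0,0.29,0,0,0,0],
    [0.22,0,0.29,0,0,0,0],
    [0,0,0,0,0,0,0],
  ],
)

```text
time_s: 30.75
tool_pos: [0.6838, 0.0917, 0.1868]
tool_rot: [180.0, -0.1, 167.2]
force: [-2.3, 0.0, 3.2]
grip_width: 0.0003
```

```bash
cat > lv.py <<'E'
from h import *
from cell import env
import sys
p,r,o=state(env)
org=np.array([.7030,.0870,.0322]); rb=R.from_euler('z',167.17,degrees=True)*R.from_euler('y',.57,degrees=True)
print("tip in bridge",(rb.inv().apply(p+r.apply([0,0,.07])-org)*1000).round(1))
c=env.read_camera("side");i=cv2.convertScaleAbs(c["img"][150:230,270:350],alpha=1.5);a=cv2.resize(i,None,fx=5,fy=5,interpolation=cv2.INTER_CUBIC)
c=env.read_camera("scene");i=cv2.convertScaleAbs(c["img"][185:265,285:365],alpha=1.5);b=cv2.resize(i,None,fx=5,fy=5,interpolation=cv2.INTER_CUBIC)
cv2.imwrite(f"pics/lv_{sys.argv[1]}.png",np.hstack([a,b]))
E
python3 f.py 3; python3 lv.py 1
```

```text
F [-1.57  0.06  2.46] sd 0.78 T tool [ 0.064  0.383 -0.037] tcp [0.68435 0.09153 0.18685] rot [ 1.7998e+02 -1.0000e-02  1.6719e+02] mouth [0.7497 0.0767 0.1028] t 30.85 grip 0.0003
tip in bridge [17.5 -0.2 84.9]
```

View pics/lv_1.png

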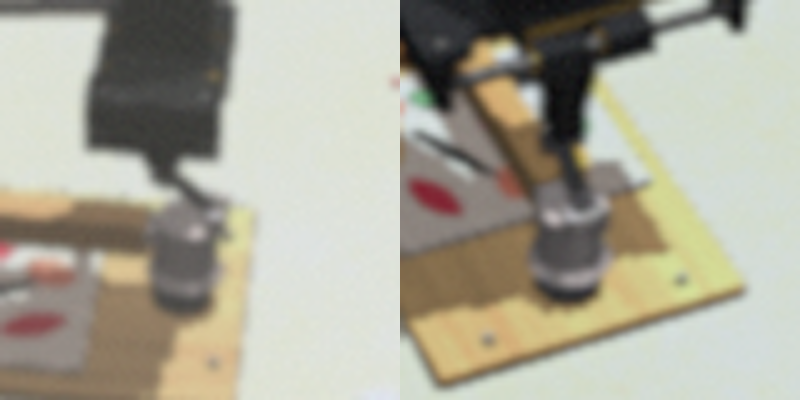

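>>> drive_tool(
  commands=[
    [0.19,0,0.33,0,0,0,0],
    [0.18,0,0.33,0,0,0,0],
    [0.14,0,0.36,0,0,0,0],
    [0.14,0,0.35,0,0,0,0],
    [0.09,0,0.37,0,0,0,0],
    [0.09,0,0.37,0,0,0,0],
    [0.04,0,0.2,0,0,0,0],
    [0,0,0.1,0,0,0,0],
    [0,0,0,0,0,0,0],
  ],
)

```text
time_s: 31.75
tool_pos: [0.6767, 0.0928, 0.162]
tool_rot: [-180.0, 0.0, 167.2]
force: [0.3, -0.0, 0.6]
grip_width: 0.0005
```

```bash
python3 f.py 3; python3 lv.py 2
```

```text
F [0.6  0.09 0.43] sd 0.44 T tool [ 0.016 -0.     0.014] tcp [0.67687 0.09266 0.16227] rot [-1.7998e+02  4.0000e-02  1.6715e+02] mouth [0.7422 0.0777 0.0783] t 31.85 grip 0.0004
tip in bridge [26.   0.3 60.7]
```

View pics/lv_2.png

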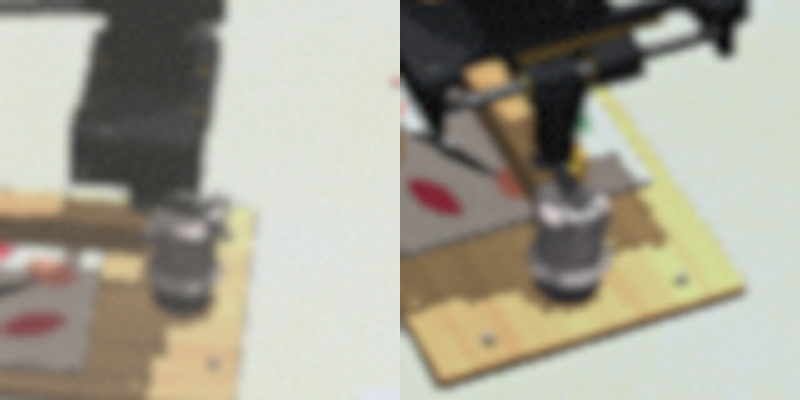

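>>> drive_tool(
  commands=[
    [0.02,0,0.2,0,0,0,0],
    [0.02,0,0.2,0,0,0,0],
    [0,0,0.1,0,0,0,0],
    [0,0,0,0,0,0,0],
  ],
)

```text
time_s: 32.33
tool_pos: [0.6763, 0.0931, 0.1575]
tool_rot: [-180.0, 0.0, 167.2]
force: [-0.0, 0.6, 0.5]
grip_width: 0.0009
```

```bash
python3 f.py 3; python3 lv.py 3
```

```text
F [-0.08  0.61  0.22] sd 0.62 T tool [ 0.011 -0.012  0.007] tcp [0.6762  0.09312 0.15747] rot [-1.8000e+02 -2.0000e-02  1.6717e+02] mouth [0.7415 0.0782 0.0735] t 32.4333 grip 0.0005
tip in bridge [27.1 -0.  55.5]
```

>>> drive_tool(
  commands=[
    [0,0,0.1,0,0,0,0],
    [0,0,0,0,0,0,0],
  ],
)

```text
time_s: 32.75
tool_pos: [0.6762, 0.0932, 0.1566]
tool_rot: [180.0, -0.0, 167.2]
force: [-0.7, 0.0, 0.0]
grip_width: 0.0005
```

```bash
python3 f.py 3
```

```text
F [-0.31 -0.68  0.3 ] sd 0.54 T tool [-0.027  0.07   0.024] tcp [0.67619 0.09318 0.1566 ] rot [179.99  -0.   167.17] mouth [0.7415 0.0783 0.0726] t 32.85 grip 0.0004
```

>>> drive_tool(
  commands=[
    [0,0,0.1,0,0,0,0],
    [0,0,0,0,0,0,0],
  ],
)

```text
time_s: 33.07
tool_pos: [0.6762, 0.0932, 0.1556]
tool_rot: [180.0, 0.0, 167.2]
force: [-0.7, -0.4, 0.4]
grip_width: 0.0002
```

```bash
python3 f.py 3
```

```text
F [ 0.04 -0.22 -0.13] sd 0.43 T tool [ 0.017  0.062 -0.009] tcp [0.67624 0.09317 0.1556 ] rot [180.    -0.   167.16] mouth [0.7416 0.0783 0.0716] t 33.1667 grip 0.0006
```

>>> drive_tool(
  commands=[
    [0,0,0.1,0,0,0,0],
    [0,0,0,0,0,0,0],
  ],
)

```text
time_s: 33.38
tool_pos: [0.6763, 0.0931, 0.1549]
tool_rot: [180.0, 0.0, 167.2]
force: [-0.9, -0.2, 1.7]
grip_width: 0.0004
```

```bash
python3 f.py 3;python3 lv.py 4
```

```text
F [-0.99 -0.12  1.88] sd 0.26 T tool [0.028 0.21  0.002] tcp [0.67629 0.09317 0.1549 ] rot [1.7999e+02 1.0000e-02 1.6716e+02] mouth [0.7416 0.0783 0.0709] t 33.4833 grip 0.0005
tip in bridge [26.9 -0.1 53. ]
```

View pics/lv_4.png

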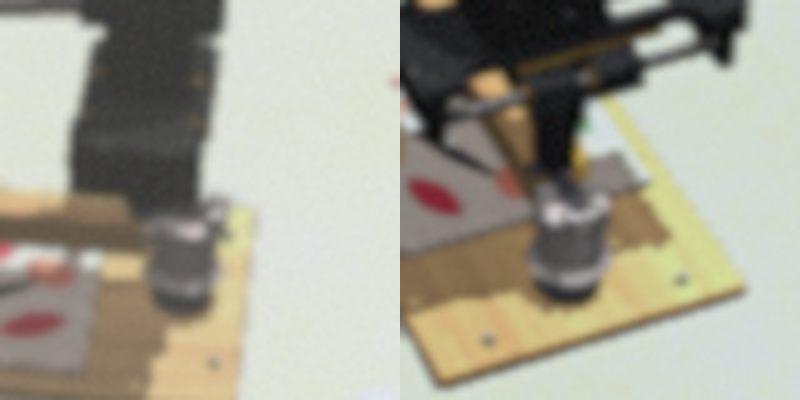

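>>> drive_tool(
  commands=[
    [0,0,0.05,0,0,0,0],
    [0,0,0.03,0,0,0,0],
    [0,0,0,0,0,0,0],
  ],
)

```text
time_s: 33.88
tool_pos: [0.6764, 0.0932, 0.1547]
tool_rot: [180.0, 0.0, 167.2]
force: [-1.8, -0.3, 5.5]
grip_width: 0.0007
```

```bash
python3 f.py 3;python3 lv.py 5
```

```text
F [-2.27  0.09  5.27] sd 0.98 T tool [0.123 0.455 0.023] tcp [0.6764  0.09318 0.15471] rot [1.7997e+02 3.0000e-02 1.6717e+02] mouth [0.7418 0.0783 0.0707] t 33.9833 grip 0.0005
tip in bridge [26.8 -0.1 52.8]
```

>>> drive_tool(
  commands=[
    [0,0,-0.2,0,0,0,0],
    [0,0,-0.5,0,0,0,0],
    [0,0,-1,0,0,0,0],
    [0,0,-1.8,0,0,0,0],
    [0,0,-2.5,0,0,0,0],
    [-0.5,0,-3,0,0,0,0],
    [-1,0,-3,0,0,0,0],
    [-1,0,-2.5,0,0,0,0],
    [-1,0,-1.5,0,0,0,0],
    [-0.5,0,-0.5,0,0,0,0],
    [0,0,0,0,0,0,0],
  ],
)

```text
time_s: 35.05
tool_pos: [0.7165, 0.0836, 0.3206]
tool_rot: [180.0, 0.2, 167.1]
force: [-0.7, -0.0, 0.2]
grip_width: 0.0011
```

```bash
python3 f.py 2; python3 - <<'E'
from h import *
from cell import env
t=np.linspace(0,2*np.pi,60)
org=np.array([.7030,.0870,.0322]); rb=R.from_euler('z',167.17,degrees=True)*R.from_euler('y',.57,degrees=True)
for n,(x,y,w,h) in {"scene":(240,160,130,100),"side":(210,160,130,100)}.items():
    c=env.read_camera(n); s=6; cv2.imwrite(f"pics/{n}_full11.png",c["img"])
    i=cv2.resize(cv2.convertScaleAbs(c["img"][y:y+h,x:x+w],alpha=1.5),None,fx=s,fy=s,interpolation=cv2.INTER_CUBIC)
    cv2.imwrite(f"pics/{n}_raw11.png",i)
E
```

```text
F [-0.37  0.15 -0.29] sd 0.5 T tool [0.028 0.021 0.011] tcp [0.71592 0.08374 0.31961] rot [-179.99    0.    167.13] mouth [0.7812 0.0688 0.2356] t 35.1 grip 0.0007
```

View pics/side_raw11.png

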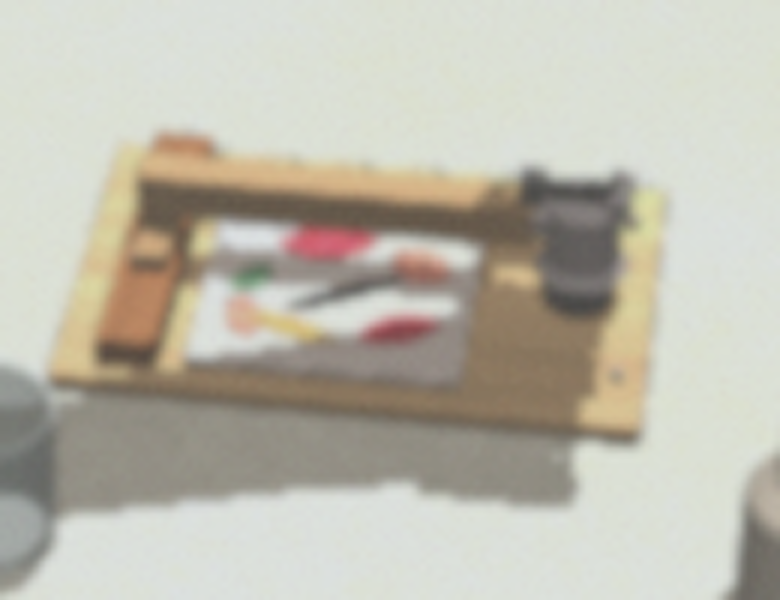

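View pics/scene_raw11.png

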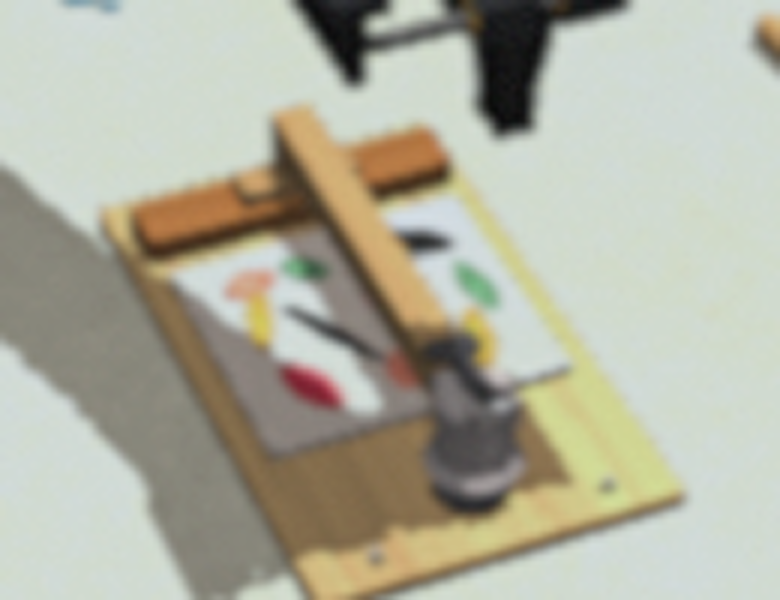

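View pics/scene_full11.png

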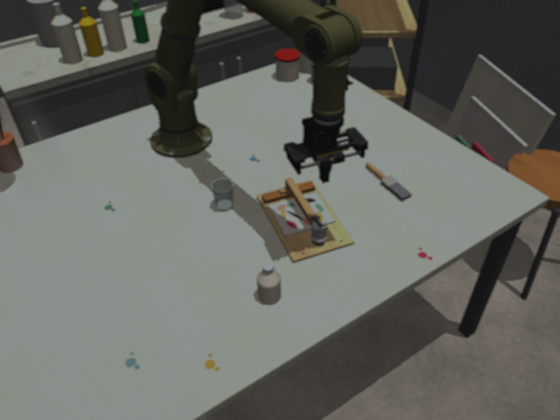

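```bash
python3 - <<'E'
from cell import env
print(env.sign_off(), env.get_obs()["time_s"])
E
```

```text
the job is handed in; nothing more can be done
the job is handed in; nothing more can be done
```

The bridge is set over the painting with its latch lever down, and I handed the job in after about 35 s of robot time (limit 67 s).

**What I did, in order:**
- I gripped the bar about 66 mm from the socket and lowered the socket over the ball with the foot tilted up about 2°.
- I pressed in steps of 0.3 to 1 mm, trimming out sideways force as I went. The pad slid at about 7.5 to 9 N. It then turned rigid after about 6.3 mm of travel, and I stopped at about 10.6 N.
- I turned the bar about the ball until the foot touched the ledge, then let go. I saw no shift on release.
- Last, I pressed the lever along its arc to its stop with about 5 N, then lifted clear.

**Checks that agreed:**
- The fingertip stopped rigidly 52.8 mm above the bridge's origin, against 53 mm expected. This puts the socket mouth about 32 mm above the table, 6.3 mm below where the ball first met the pad; 6 mm is fully home.
- The last pictures show the lever lying along the bar and the foot on the ledge. The bottle, jar and brush are where they were.

**Weaker or disagreeing:**
- The cameras put the ball at 55 mm above the table. Touch put it at about 50 mm, so I trusted touch.
- The ball grazed the bore wall on the way down, with sideways forces up to about 3.5 N.
- The force readings are noisy, about 0.5 N. I had no direct reading of the pad or of how far the ball sank, so both are inferred from force and travel.
- The tape roll was hidden behind the arm in the last scene picture, so I did not recheck it. I never went near it.

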